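Pot out, hatch held: handing out model parts

ROBOT

A 7-joint arm with a two-finger parallel gripper is mounted at the origin on the work surface. World frame = base frame: x ahead of the robot, y to its left, z up, the work surface at z = 0. Lengths are in m, angles in rad, forces in N, time in s.
With the tool pointing down it reaches from about 0.4 to 0.875 m from the base axis. Payload 19.3 kg.
Tool frame: the origin (TCP) lies on the centre line of the jaws, within the pads' length; the fingertips stand 14 mm ahead of it and the grasp point (between the pads) lies 5 mm behind it; x points along the fingers, y is the direction in which the jaws open and shut, and the axes are right-handed (so a half turn about x gives the same grasp; the last joint's range is limited). The gripper opens to 85 mm and grips with 20 to 120 N. Pads are 22 mm wide; open, the fingers measure 114 mm over their backs; the gripper's body (76 mm by 85 mm) begins 54 mm behind the grasp point. The pads swing forward as they close: fully open they stand 13 mm farther back than shut.
Start: joints at [-1.379, 0.521, -0.036, 1.599, 0.021, 1.021, -0.113], TCP at [0.162, 0.604, 0.213] pointing down, gripper open.
Joint ranges: [-2.91, 2.91], [-0.3, 2.13], [-1.5, 1.42], [0.17, 2.43], [-1.26, 4.41], [0.16, 1.93], [-2.52, 2.52]. Speed limits (rad/s): [1.89, 1.89, 2.39, 2.39, 3.01, 3.01, 3.01].

INTERFACE

Orientations are given as [roll, pitch, yaw] about the fixed x, y, z axes, in that order (R = Rz(yaw) Ry(pitch) Rx(roll)).
In Python, from workcell import monitor, optics, bot gives the robot as it stands.
- The arm moves only by the tool arm_command, never from a script. Its arguments are lists of equal length, an entry for each row: "delta_pos": the shift along the tool's x, y, z as a fraction of full scale, a list of three; "rotation": the turn, a rotation vector about the tool's x, y, z as a fraction of full scale, a list of three. In form: {"delta_pos": [[dx, dy, dz], ...], "rotation": [[wx, wy, wz], ...]}. A call has 1 to 10 rows; each row shifts and turns the pose as measured when the row begins, along the tool's axes as they then stand; what a row does not reach is not made up. Full scale, the value 1, is 30 mm for a shift and 6 degrees for a turn. A row lasts 1/10 s, in which the tool goes at most 50 mm and 8.59 degrees, less where a joint would pass 70% of its speed; a pose out of reach is approached as far as the arm can. A call with a number of a shift or a turn outside -1 to 1 is refused whole. A call with a gripper value outside its range is refused whole. "gripper" is the closure, from -1 (fully open) to 1 (shut), so that 0 is half open, set as the call begins (left out, the last holds). The fingers move at their own pace and stop on an object; "grip_force" is the grip in N (left out, the last holds). Time passes only in rows, so rows that do not move let the fingers close. It gives the time, the measured TCP pose, the force and the opening at its end, in the units of the state.
- monitor.observe(): the state, without advancing time (a new reading comes with each control period).
- optics.grab_frame(name): name is "scene" or "side" or "wrist"; returns the picture (400x640x3 uint8, red, green, blue); there is no depth.
- optics.camera_params(name): a dict with "fx", "fy", "cx", "cy" (pixels), "origin" and "rotation" of the camera in the world. Camera axes: x right, y down, z forward; pixel columns grow to the right and rows downward; lengths in m; the calibration is good to about 2 mm. A picture is of the moment at which its call begins: read the wrist's pose just before it. camera_params takes no time and is no camera call; for the wrist camera it gives the pose at the moment of the call.
- bot.job_done(): hands the job in, once; it reports no verdict.
The state is a dict: "clock": time; "qpos": joint angles; "qd": joint speeds; "joint_efforts": joint torques, N m; "position": TCP position; "tool_rot": TCP orientation; "force": force on the tool from outside, world axes, zero at the start; "moment": the same for the moment, N m; "grip_width": finger opening in m.
Only numpy, scipy, OpenCV 4.12 (cv2) and the standard library are available. Lean on these libraries where they do the work, as an engineer would, in place of code of your own. Each camera call takes 0.05 s, during which the arm holds its last target. There are 200 camera calls.

TASK

A colleague wants to pick building blocks out of the parts bin: first turn the square steel pen pot over so that it stands mouth-up on the table by itself, ready to take them. Then lift the bin's sprung hatch by its bar until it is clearly past its balance point (about 49 degrees open), without letting it fly up to its stop, ease it back and finish holding it still just below the balance point, at about 43 degrees, still holding it when you end. Leave everything else on the table where it is.

Things in the scene. Friction and masses are not known exactly. Their poses are not given: they have to be found in the camera images.
- pot_center (a point): Centre (half-way up) of the square pen pot: a square tube of steel sheet closed at one end, 52 x 52 mm outside, 80 mm tall, walls 4 mm, bottom 4 mm, about 0.22 kg, with a thin dark edging round its mouth and a flat dark pad under its bottom. It stands mouth-down on the table, right of the bin. Its z axis points from the open mouth to the closed bottom (up at the start; down once it stands mouth-up); x and y are square to its flat sides.
- bin_hinge (a point): Middle of the hinge line of the parts bin's hatch, on the bin's rear top edge, 88 mm above the table. The bin is fixed: a plywood box 180 mm deep (x), 240 mm wide (y), 88 mm tall. x points from front to rear of the bin (away from the robot), y along the hinge line, z up. The hatch hinges about y, its front rising.
- hatch_bar (a point): Centre of the hatch's handle: a round dark steel bar, 12 mm thick and 130 mm long, parallel to the hinge, held 55 mm ahead of the bin's front face by two flat arms 120 mm apart (free bar between them 110 mm; clear space below and behind it). It moves with the hatch: 235 mm from the hinge line, 91 mm above the table when shut. It is round and may turn between fingers.
- hatch (a joint): Opening angle of the aluminium hatch in rad: 0 shut (level), stop at 1.35. A spring lifts against its weight; the balance point is at 0.85 rad (49 degrees). Below it the hatch sinks shut by itself, above it the spring throws it open to the stop. Lifting the bar takes about 1 N at first, under 0.5 N near the balance; above balance the bar has to be held back with up to about 1.5 N.
- pencil_cup: Bystander, to be left alone: round white ceramic cup, 72 mm across, 100 mm tall, standing at the right. Origin at the centre of its underside.
- glue: Bystander, to be left alone: white bottle, 52 mm across, 140 mm tall, at the back right. Origin at the centre of its underside.
- tape: Bystander, to be left alone: roll of paper tape lying flat, 96 mm across, 24 mm tall, behind the gap between pot and bin. Origin at the centre of its underside.
- l_block: Bystander, to be left alone: L-shaped white building model, about 60 x 60 mm, 45 mm tall, between pot and bin. Origin at the centre of its underside.
- tower: Bystander, to be left alone: grey tower-block model, 30 x 45 mm, 90 mm tall, at the back right. Origin at the centre of its underside.
- driver: Bystander, to be left alone: screwdriver lying flat left of the bin's front, about 200 mm long.
Things that resemble listed ones, but are neither listed nor needed, are in the scene too. What is shaped like the part that bears pot_center but orange or yellow is not meant.

How it is judged:
On the way, in this order (a step that is already met when the one before it is completed fails the run):
1. the pot stands mouth-up on the table, released (angle between pot_center's own z axis and vertical above 3.04 rad and height (world z) of pot_center between 0.034 and 0.046 m and contact force between pot and the fingers below 0.05 N and contact force between pot and the arm below 0.05 N and linear speed of pot below 0.03 m/s), for 0.3 s.
2. the hatch is raised clearly past its balance point (value of joint hatch above 0.91 rad), for 0.1 s.
At the end, for the whole second after the job is handed in: The pot stands mouth-up on the table (within 5 degrees of upright, its centre 34 to 46 mm high), untouched and at rest; the hatch, having been past 0.91 rad, is held still by the robot alone between 0.64 and 0.84 rad (37 to 48 degrees), just below its balance point of 0.85 rad (all of step 1 and value of joint hatch between 0.64 and 0.84 rad and velocity of joint hatch between -0.05 and 0.05 rad/s and (contact force between hatch and the fingers above 0.05 N or contact force between hatch and the arm above 0.05 N) and contact force between hatch and pot below 0.05 N and contact force between hatch and pencil_cup below 0.05 N and contact force between hatch and glue below 0.05 N and contact force between hatch and tape below 0.05 N and contact force between hatch and l_block below 0.05 N and contact force between hatch and tower below 0.05 N and contact force between hatch and driver below 0.05 N); the arm keeps its last pose, push and grip.
It fails at once if the hatch flies open to its stop (beyond 1.25 rad) (value of joint hatch above 1.25 rad).
It fails at once if a bystander is displaced by more than 40 mm (distance of any of pencil_cup, glue, tape, l_block, tower, driver from where it was at the start of the episode above 0.04 m).
It also fails if it takes over 69 s, if anything falls off the work surface, if the arm or the gripper's body presses on something with over 40 N, if the wrist force passes 120 N, or if a joint passes its speed limit or range.

## Working session

There is one attempt and no reset: what is moved stays moved. The work goes in short steps, Python scripts to look and compute and a tool call to move; the robot and the scene stay as the last step left them, time stands still between calls to the robot, and variables do not carry over. Pictures are saved under pics/ and viewed, about 8 in all and at most 12, crops included, and the job is handed in when it is done.

Besides the shell and the picture viewer there is one more tool, called by a JSON object that holds its "api" and its "payload", one argument or row to a line. arm_command: Moves the arm, as the interface text tells. Its arguments: {"type":"object","properties":{"delta_pos":{"type":"array","items":{"type":"array","items":{"type":"number"}}},"rotation":{"type":"array","items":{"type":"array","items":{"type":"number"}}},"gripper":{"type":"number"},"grip_force":{"type":"number"}},"required":["delta_pos","rotation"]}

```bash
ls; mkdir -p pics; python3 - <<'E'
from workcell import monitor, optics
import cv2
print(monitor.observe())
a=[]
for n in("scene","side"):
    im=optics.grab_frame(n);cv2.imwrite(f"pics/{n}0.png",im[:,:,::-1]);print(n,optics.camera_params(n))
E
```

```text
pics
{'clock': 0.0, 'qpos': array([-1.37917628,  0.5220238 , -0.03633557,  1.59999612,  0.02122159,
        1.02109599, -0.11277749]), 'qd': array([-0.00136915, -0.00035244,  0.00055234,  0.00091598,  0.00079755,
        0.00029155, -0.00078071]), 'joint_efforts': array([ 1.99952134e-03, -9.27110910e+01,  1.98083192e+00, -3.69941890e+01,
        1.78821216e-02,  8.29583500e-03,  3.96878204e-05]), 'position': array([0.16172107, 0.60334823, 0.21262382]), 'tool_rot': array([-1.48698625,  1.56965874, -1.74877561]), 'force': array([-0.4100552 , -0.15479387,  0.9348425 ]), 'moment': array([ 0.00326532, -0.03105323,  0.02799263]), 'grip_width': 0.08536585654795914}
scene {'fx': 448.4799297425952, 'fy': 448.4799297425952, 'cx': 319.5528322904913, 'cy': 212.75920564999888, 'origin': array([ 1.06018237, -0.90235322,  0.90105474]), 'rotation': array([-2.26755955, -0.00253098,  0.54060455])}
side {'fx': 462.7049137910781, 'fy': 462.7049137910781, 'cx': 313.93763258263834, 'cy': 196.4333212342042, 'origin': array([ 0.33785284, -0.81632082,  0.98390062]), 'rotation': array([-2.43533350e+00, -9.80385913e-04, -2.56066081e-01])}
```

View pics/scene0.png

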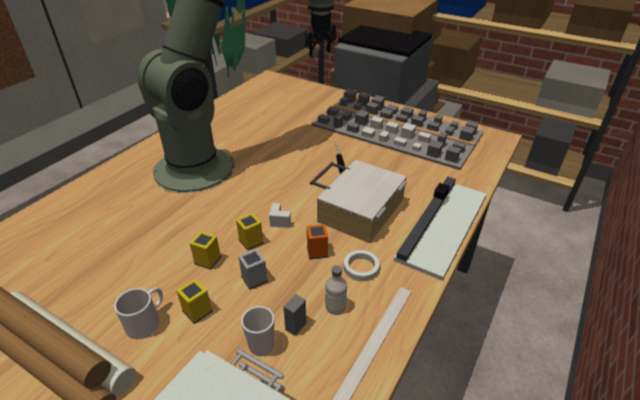

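View pics/side0.png

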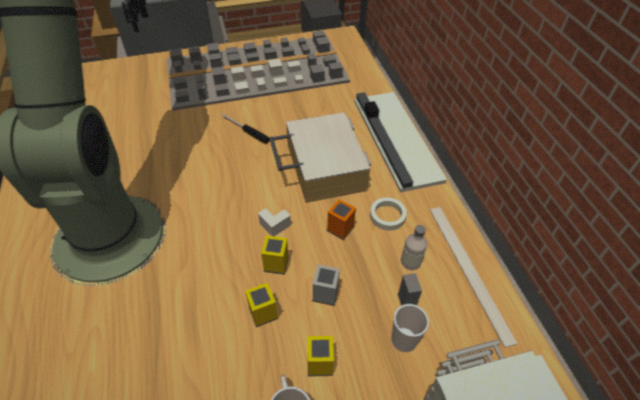

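The grey pot is at about scene (252,268) and side (326,284). The bin is at scene (362,200), with its bar at scene (325,177) and side (278,152). I'll zoom in on both.

```bash
cat > h.py <<'E'
import numpy as np
from scipy.spatial.transform import Rotation as R
from workcell import monitor, optics
np.set_printoptions(precision=4,suppress=True)
def cam(n):
    c=optics.camera_params(n);r=np.asarray(c["rotation"])
    c["R"]=r if r.shape==(3,3) else R.from_euler("xyz",r).as_matrix();return c
def ray(c,uv,z):
    d=c["R"]@[(uv[0]-c["cx"])/c["fx"],(uv[1]-c["cy"])/c["fy"],1.];o=np.asarray(c["origin"])
    return o+d*(z-o[2])/d[2]
def proj(c,p):
    q=c["R"].T@(np.asarray(p)-c["origin"]);return np.array([c["fx"]*q[0]/q[2]+c["cx"],c["fy"]*q[1]/q[2]+c["cy"]])
E
python3 - <<'E'
import cv2,numpy as np
from h import *
s=cv2.imread("pics/side0.png");c=cv2.imread("pics/scene0.png")
a=cv2.resize(s[255:315,300:360],(360,360),interpolation=cv2.INTER_CUBIC)
b=cv2.resize(c[240:300,222:282],(360,360),interpolation=cv2.INTER_CUBIC)
d=cv2.resize(s[105:205,255:385],None,fx=3,fy=2.4,interpolation=cv2.INTER_CUBIC)
e=cv2.resize(c[155:245,300:420],None,fx=3.2,fy=2.6,interpolation=cv2.INTER_CUBIC)
o=np.zeros((600,790,3),np.uint8);o[:360,:360]=a;o[:360,370:730]=b;o[362:602,:390]=d[:238];o[362:596,400:784]=e
cv2.imwrite("pics/z.png",o)
cs,ss=cam("scene"),cam("side")
print(ray(ss,(327,271),.08),ray(cs,(253,258),.08))
print("bar",ray(ss,(278,152),.091),ray(cs,(325,177),.091))
E
```

```text
[ 0.5065 -0.2921  0.08  ] [ 0.5044 -0.3014  0.08  ]
bar [0.4764 0.1015 0.091 ] [0.489  0.0861 0.091 ]
```

View pics/z.png

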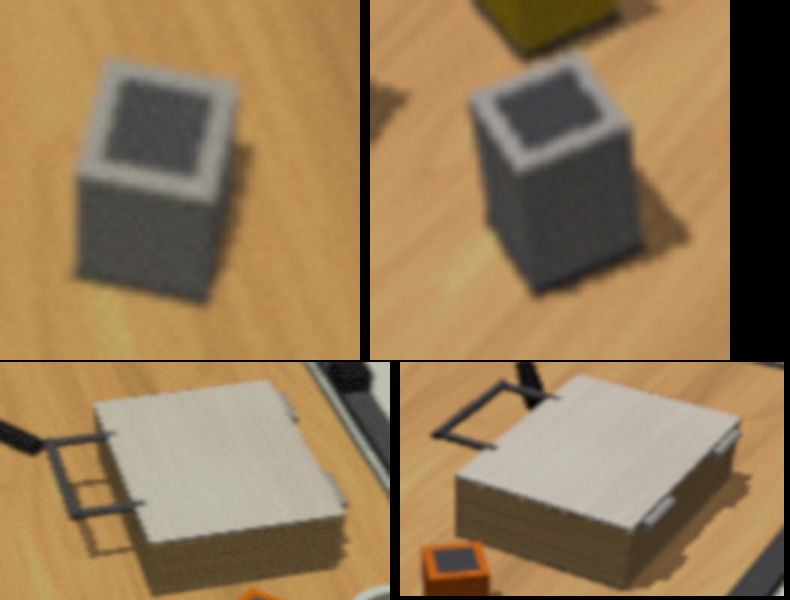

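```bash
python3 - <<'E'
from h import *
cs,ss=cam("scene"),cam("side")
def yaw(P):
    e=[P[1]-P[0],P[2]-P[1],P[3]-P[2],P[0]-P[3]];return [round(float(np.degrees(np.arctan2(v[1],v[0]))%90),1) for v in e],[round(float(np.linalg.norm(v)),3) for v in e]
for c,px in((ss,[(318,265.3),(339.7,269),(336,288.3),(313.3,283.7)]),(cs,[(239.2,256.2),(256.7,249.2),(265,261.3),(247,268.7)])):
    P=np.array([ray(c,p,.08) for p in px]);print("pot",P.mean(0),yaw(P))
for c,px in((ss,[(271,138.3),(280.3,169.2)]),(cs,[(331.9,163.5),(310.6,183.1)])):
    P=np.array([ray(c,p,.091) for p in px]);print("bar",P,P.mean(0),np.linalg.norm(P[0]-P[1]))
fs=lambda p:(p[0]/3+255,(p[1]-362)/2.4+105); fc=lambda p:((p[0]-400)/3.2+300,(p[1]-362)/2.6+155)
for c,f,px in((ss,fs,[(96,403),(270,382),(343,512),(152,542)]),(cs,fc,[(580,376),(738,418),(632,528),(457,476)])):
    P=np.array([ray(c,f(p),.091) for p in px]);print("bin",P,yaw(P))
print("lblock",ray(cs,(280,216),.03),"orange",ray(cs,(317,230),.08), "yell",ray(cs,(250,221),.08),ray(cs,(205,240),.08))
s=monitor.observe();print(R.from_euler("xyz",s["tool_rot"]).as_matrix())
E
```

```text
pot [ 0.5021 -0.3055  0.08  ] ([64.1, 63.9, 62.4, 62.7], [0.05, 0.05, 0.051, 0.049])
pot [ 0.5037 -0.3048  0.08  ] ([62.3, 61.6, 62.0, 61.3], [0.049, 0.05, 0.049, 0.05])
bar [[0.4686 0.1611 0.091 ]
 [0.4689 0.0355 0.091 ]] [0.4687 0.0983 0.091 ] 0.1256221812178203
bar [[0.47   0.1627 0.091 ]
 [0.4676 0.0357 0.091 ]] [0.4688 0.0992 0.091 ] 0.1270255309489299
bin [[ 0.5278  0.2182  0.091 ]
 [ 0.7045  0.2134  0.091 ]
 [ 0.7011 -0.0186  0.091 ]
 [ 0.525  -0.0196  0.091 ]] ([88.4, 89.1, 0.3, 89.3], [0.177, 0.232, 0.176, 0.238])
bin [[ 0.529   0.2198  0.091 ]
 [ 0.7028  0.2184  0.091 ]
 [ 0.7028 -0.0179  0.091 ]
 [ 0.5267 -0.0196  0.091 ]] ([89.5, 90.0, 0.5, 89.5], [0.174, 0.236, 0.176, 0.239])
lblock [ 0.4326 -0.083   0.03  ] orange [ 0.5887 -0.1264  0.08  ] yell [ 0.4093 -0.1911  0.08  ] [ 0.3545 -0.3141  0.08  ]
[[-0.0002  0.2588  0.9659]
 [-0.0009  0.9659 -0.2588]
 [-1.     -0.0009  0.    ]]
```

{"api": "arm_command", "payload": {
  "delta_pos": [
    [-0.3,0,1],
    [-0.3,0,1],
    [0,0,1],
    [0,0,1],
    [0,0,1],
    [0,0,1],
    [0,0,1],
    [0,0,1],
    [0,0,1],
    [0,0,1]
  ],
  "rotation": [
    [0.46,0,0],
    [0.46,0,0],
    [0.46,0,0],
    [0.46,0,0],
    [0.46,0,0],
    [0.46,0,0],
    [0.46,0,0],
    [0.46,0,0],
    [0.46,0,0],
    [0.46,0,0]
  ],
  "gripper": -1
}}

```text
clock: 1.1
position: [0.429, 0.4617, 0.2275]
tool_rot: [-1.526, 1.563, -2.279]
force: [0.6, 0.1, -0.4]
grip_width: 0.0854
```

{"api": "arm_command", "payload": {
  "delta_pos": [
    [0,0,1],
    [0,0,1],
    [0,0,1],
    [0,0,1],
    [0,0,1],
    [0,0,1],
    [0,0,1],
    [0,0,1],
    [0,0,1],
    [0,0,1]
  ],
  "rotation": [
    [0.46,0,0],
    [0.46,0,0],
    [0.46,0,0],
    [0.46,0,0],
    [0.46,0,0],
    [0.46,0,0],
    [0.46,0,0],
    [0.46,0,0],
    [0.46,0,0],
    [0.46,0,0]
  ]
}}

```text
clock: 2.1
position: [0.6002, 0.2042, 0.2247]
tool_rot: [-1.113, 1.557, -2.368]
force: [-0.1, 0.9, 0.2]
grip_width: 0.0856
```

{"api": "arm_command", "payload": {
  "delta_pos": [
    [0,0,1],
    [0,0,1],
    [0,0,1],
    [0,0,1],
    [0,0,1],
    [0,0,1],
    [0,0,1],
    [0,0,1],
    [0,0,1],
    [0,0,1]
  ],
  "rotation": [
    [0.46,0,0],
    [0.46,0,0],
    [0.46,0,0],
    [0.46,0,0],
    [0.46,0,0],
    [0.46,0,0],
    [0.46,0,0],
    [0.46,0,0],
    [0.46,0,0],
    [0.46,0,0]
  ]
}}

```text
clock: 3.1
position: [0.6266, -0.1036, 0.2239]
tool_rot: [-0.782, 1.552, -2.538]
force: [1.2, 0.1, -0.3]
grip_width: 0.0851
```

```bash
cat >> h.py <<'E'
def frame(yaw,elev,s=1):
    "tool pointing at heading yaw, elevation elev (deg); y = s*lateral-left"
    a,e=np.radians([yaw,elev]);h=np.array([np.cos(a),np.sin(a),0]);d=h*np.cos(e)+[0,0,np.sin(e)]
    y=s*np.array([-np.sin(a),np.cos(a),0]);return np.column_stack([d,y,np.cross(d,y)])
def plan(p,Rt,n=None):
    st=monitor.observe();p0=st["position"];R0=R.from_euler("xyz",st["tool_rot"]);Rt=R.from_matrix(Rt)
    v=(R0.inv()*Rt).as_rotvec();L=np.linalg.norm(p-p0)
    n=n or int(np.ceil(max(L/.03,np.degrees(np.linalg.norm(v))/6,1)))
    print("q",st["qpos"],"F",st["force"],"w",st["grip_width"]);print("n",n,"dist",L,"rotvec",np.degrees(v))
    rs=[R0*R.from_rotvec(v*i/n) for i in range(n)];dp=(p-p0)/n/.03
    D=[np.round(r.inv().apply(dp),2).tolist() for r in rs];print("pos",D if n>1 and np.linalg.norm(v)>.03 else D[0]);print("rot",np.round(np.degrees(v)/n/6,2).tolist())
def tcp(grasp,Rt,back=0): return np.asarray(grasp)+Rt[:,0]*(.005-back)
E
python3 - <<'E'
from h import *
F=frame(-28,-50);p=tcp((.503,-.305,.045),F,.13);print(p)
plan(p,F)
E
```

```text
[ 0.4321 -0.2673  0.1408]
q [-0.2213  0.5743  0.4441  1.5641 -0.2538  1.0761  0.099 ] F [ 1.1608  0.0647 -0.3367] w 0.08510176637760286
n 14 dist 0.26750234586764104 rotvec [-69.0829 -34.2396  26.3567]
pos [[0.21, -0.38, 0.47], [0.21, -0.43, 0.42], [0.22, -0.47, 0.37], [0.22, -0.5, 0.32], [0.21, -0.54, 0.27], [0.2, -0.56, 0.21], [0.19, -0.59, 0.15], [0.18, -0.6, 0.1], [0.16, -0.62, 0.04], [0.14, -0.62, -0.02], [0.12, -0.62, -0.08], [0.09, -0.61, -0.14], [0.07, -0.6, -0.2], [0.04, -0.58, -0.25]]
rot [-0.82, -0.41, 0.31]
```

{"api": "arm_command", "payload": {
  "delta_pos": [
    [0.21,-0.38,0.47],
    [0.21,-0.43,0.42],
    [0.22,-0.47,0.37],
    [0.22,-0.5,0.32],
    [0.21,-0.54,0.27],
    [0.2,-0.56,0.21],
    [0.19,-0.59,0.15]
  ],
  "rotation": [
    [-0.82,-0.41,0.31],
    [-0.82,-0.41,0.31],
    [-0.82,-0.41,0.31],
    [-0.82,-0.41,0.31],
    [-0.82,-0.41,0.31],
    [-0.82,-0.41,0.31],
    [-0.82,-0.41,0.31]
  ]
}}

```text
clock: 3.8
position: [0.5258, -0.1929, 0.1806]
tool_rot: [0.278, 1.19, -0.85]
force: [0.8, -1.2, 0.9]
grip_width: 0.0854
```

{"api": "arm_command", "payload": {
  "delta_pos": [
    [0.18,-0.6,0.1],
    [0.16,-0.62,0.04],
    [0.14,-0.62,-0.02],
    [0.12,-0.62,-0.08],
    [0.09,-0.61,-0.14],
    [0.07,-0.6,-0.2],
    [0.04,-0.58,-0.25]
  ],
  "rotation": [
    [-0.82,-0.41,0.31],
    [-0.82,-0.41,0.31],
    [-0.82,-0.41,0.31],
    [-0.82,-0.41,0.31],
    [-0.82,-0.41,0.31],
    [-0.82,-0.41,0.31],
    [-0.82,-0.41,0.31]
  ]
}}

```text
clock: 4.5
position: [0.4632, -0.2443, 0.1571]
tool_rot: [0.051, 1.038, -0.785]
force: [0.1, -0.2, -0.3]
grip_width: 0.0855
```

```bash
python3 - <<'E'
from h import *
F=frame(-28,-50);p=tcp((.503,-.305,.045),F,.13);print(p)
plan(p,F)
plan(tcp((.503,-.305,.045),F,0),F)
E
```

```text
[ 0.4321 -0.2673  0.1408]
q [-0.1206  0.3215  0.3589  2.3655  1.4413  0.1765 -0.4688] F [ 0.075  -0.2421 -0.2785] w 0.08547512970791638
n 4 dist 0.04201531014138211 rotvec [-16.8115  -9.1783  10.0713]
pos [[0.09, -0.32, -0.09], [0.07, -0.32, -0.12], [0.05, -0.31, -0.15], [0.03, -0.3, -0.17]]
rot [-0.7, -0.38, 0.42]
q [-0.1206  0.3215  0.3589  2.3655  1.4413  0.1765 -0.4688] F [ 0.075  -0.2421 -0.2785] w 0.08547512970791638
n 5 dist 0.13827639472747943 rotvec [-16.8115  -9.1783  10.0713]
pos [[0.92, -0.09, 0.04], [0.91, -0.12, 0.0], [0.91, -0.15, -0.04], [0.9, -0.18, -0.07], [0.89, -0.21, -0.11]]
rot [-0.56, -0.31, 0.34]
```

```bash
cat > kin.py <<'E'
from h import *
from scipy.optimize import least_squares
S=[-1,1,-1,1,-1,1,-1];AX="zyzyzyz"
def chain(q,X):
    # X: link vectors after each joint (7x3) flattened
    p=np.zeros(3);r=R.identity();X=np.reshape(X,(-1,3));p=p+X[0]
    for i in range(7):
        r=r*R.from_euler(AX[i],S[i]*q[i]);p=p+r.apply(X[i+1])
    return p,r
E
python3 - <<'E'
from kin import *
st=monitor.observe()
D=[([-1.37917628,.5220238,-.03633557,1.59999612,.02122159,1.02109599,-.11277749],[.16172107,.60334823,.21262382],[-1.48698625,1.56965874,-1.74877561]),
([-0.2213,0.5743,0.4441,1.5641,-0.2538,1.0761,0.099],[0.6266,-0.1036,0.2239],[-0.782,1.552,-2.538]),
(st["qpos"],st["position"],st["tool_rot"])]
for q,p,t in D:
    _,r=chain(q,np.zeros(24));print((r.inv()*R.from_euler("xyz",t)).as_matrix())
def X(l): 
    x=np.zeros((8,3));x[0,2]=l[0];x[2,2]=l[1];x[4,2]=l[2];x[6,2]=l[3];return x
f=lambda l:np.concatenate([chain(q,X(l))[0]-p for q,p,_ in D])
s=least_squares(f,[.3,.4,.4,.2]);print(s.x,s.fun)
E
```

```text
[[-0. -1.  0.]
 [-0. -0. -1.]
 [ 1. -0. -0.]]
[[ 0.0003 -1.     -0.0002]
 [-0.0003  0.0002 -1.    ]
 [ 1.      0.0003 -0.0003]]
[[ 0. -1.  0.]
 [-0.  0. -1.]
 [ 1.  0. -0.]]
[0.5638 0.3913 0.4976 0.4176] [-0.0617  0.007   0.0123 -0.0089  0.0205  0.0096  0.0201  0.0115 -0.0219]
```

```bash
cat > log.py <<'E'
from h import *;import json
s=monitor.observe();open("log.txt","a").write(json.dumps([list(map(float,s[k])) for k in("qpos","position","tool_rot")])+"\n")
print(s["qpos"])
E
cat > log.txt <<'E'
[[-1.37917628,0.5220238,-0.03633557,1.59999612,0.02122159,1.02109599,-0.11277749],[0.16172107,0.60334823,0.21262382],[-1.48698625,1.56965874,-1.74877561]]
[[-0.2213,0.5743,0.4441,1.5641,-0.2538,1.0761,0.099],[0.6266,-0.1036,0.2239],[-0.782,1.552,-2.538]]
E
python3 log.py
```

```text
[-0.1206  0.3215  0.3589  2.3655  1.4413  0.1765 -0.4688]
```

{"api": "arm_command", "payload": {
  "delta_pos": [
    [-1,0,0],
    [-1,0,0],
    [-0.5,0,0.5],
    [0,0,0.5]
  ],
  "rotation": [
    [0,1,0],
    [0,1,0],
    [0,1,0],
    [0,1,0]
  ]
}}

```text
clock: 4.9
position: [0.4649, -0.2696, 0.1866]
tool_rot: [-0.042, 1.135, -0.897]
force: [-0.7, -1.2, -0.8]
grip_width: 0.0855
```

```bash
python3 log.py
```

```text
[0.1605 0.2697 0.1036 2.212  0.6576 0.3786 0.3899]
```

{"api": "arm_command", "payload": {
  "delta_pos": [
    [0,-1,0],
    [0,-1,0],
    [-0.5,-1,0],
    [0,-1,0]
  ],
  "rotation": [
    [-1,0,0],
    [-1,0,0],
    [-1,0,0],
    [-1,0,0]
  ]
}}

```text
clock: 5.3
position: [0.39, -0.3488, 0.2073]
tool_rot: [-0.433, 1.136, -0.888]
force: [0.5, 0.9, 0.2]
grip_width: 0.0854
```

```bash
python3 log.py
```

```text
[ 0.5626  0.1935 -0.0564  2.2374  0.5138  0.3453  1.1716]
```

{"api": "arm_command", "payload": {
  "delta_pos": [
    [-1,0,0],
    [-1,0,0],
    [0,-0.5,0],
    [0,-0.5,0]
  ],
  "rotation": [
    [0,0,1],
    [0,0,1],
    [0,0,1],
    [0,0,1]
  ]
}}

```text
clock: 5.7
position: [0.3656, -0.3579, 0.2305]
tool_rot: [0.078, 1.208, -0.344]
force: [-0.6, 0.3, -1.0]
grip_width: 0.0858
```

```bash
python3 log.py; python3 - <<'E'
from kin import *
import json
D=[json.loads(l) for l in open("log.txt")]
A=[];b=[]
for q,p,_ in D:
    J=np.column_stack([chain(q,e)[0] for e in np.eye(24)]);A.append(J);b+=p
A=np.vstack(A);b=np.array(b)
lam=1e-4;x=np.linalg.solve(A.T@A+lam*np.eye(24),A.T@b)
print(x.reshape(8,3),np.abs(A@x-b).max(),len(D))
E
```

```text
[ 1.0331  0.1873 -0.3144  2.137  -0.1644  0.4948  2.0144]
[[-0.0012  0.0028  0.1518]
 [ 0.0199 -0.0138  0.1518]
 [-0.0329 -0.0138  0.255 ]
 [-0.0015 -0.0182  0.255 ]
 [-0.031  -0.0182  0.2015]
 [ 0.0247  0.0015  0.2015]
 [-0.0317  0.0015  0.172 ]
 [ 0.0024  0.0001  0.172 ]] 0.00045245885260247753 6
```

```bash
cat >> kin.py <<'E'
import json
def fit():
    D=[json.loads(l) for l in open("log.txt")];A=[];b=[]
    for q,p,_ in D: A.append(np.column_stack([chain(q,e)[0] for e in np.eye(24)]));b+=p
    A=np.vstack(A);return np.linalg.solve(A.T@A+1e-5*np.eye(24),A.T@np.array(b))
XX=fit();T0=R.from_matrix([[0,-1,0],[0,0,-1],[1,0,0]])
LO=np.array([-2.91,-.3,-1.5,.17,-1.26,.16,-2.52])+.04;HI=np.array([2.91,2.13,1.42,2.43,4.41,1.93,2.52])-.04
def ik(p,Rt,q0=None,tries=8,reg=0.003):
    Rt=R.from_matrix(Rt);best=None;g=np.random.default_rng(0)
    def f(q):
        a,r=chain(q,XX);return np.concatenate([(a-p)*5,((r*T0).inv()*Rt).as_rotvec(),reg*(q-q0) if q0 is not None else []])
    for k in range(tries):
        s=least_squares(f,np.clip(q0,LO+.01,HI-.01) if q0 is not None and k==0 else g.uniform(LO+.1,HI-.1),bounds=(LO,HI),max_nfev=60)
        if best is None or s.cost<best.cost-1e-9:best=s
    e=f(best.x);return best.x,np.linalg.norm(e[:3])/5*1000,np.degrees(np.linalg.norm(e[3:6]))
E
python3 - <<'E'
from kin import *
q0=np.array([.5,.5,0,1.6,0,1.,0])
for r in(.59,.68,.75):
  P=np.array([r*np.cos(-.545),r*np.sin(-.545),.05])
  for hd in(-28,):
    for e in(-45,-60,-120,-135):
      for s in(1,-1):
        F=frame(hd,e,s);q,a,b=ik(tcp(P,F),F,q0,5);print(r,hd,e,s,q.round(2),"%.1fmm %.1fdeg"%(a,b))
P=np.array([.503,-.305,.05])
for hd in(62,-118):
    for e in(-45,-60):
      for s in(1,-1):
        F=frame(hd,e,s);q,a,b=ik(tcp(P,F),F,q0,5);print(hd,e,s,q.round(2),"%.1fmm %.1fdeg"%(a,b))
E
```

```text
0.59 -28 -45 1 [ 1.38  1.25 -1.33  2.39  2.35  1.21 -0.2 ] 1.3mm 0.4deg
0.59 -28 -45 -1 [ 1.14  0.91 -0.92  2.39  2.52  0.92  2.48] 2.2mm 0.7deg
0.59 -28 -60 1 [ 1.08  0.77 -0.86  2.23  2.    0.58 -0.28] 0.0mm 0.0deg
0.59 -28 -60 -1 [ 0.63  0.63 -0.26  2.25  2.55  0.3   2.15] 0.0mm 0.0deg
0.59 -28 -120 1 [ 0.64  0.99 -0.34  1.29  0.23  1.43  1.35] 0.0mm 0.0deg
0.59 -28 -120 -1 [ 0.26  1.01  0.37  1.32 -0.29  1.39 -1.38] 0.0mm 0.0deg
0.59 -28 -135 1 [ 0.59  1.17 -0.31  1.01  0.19  1.77  1.39] 0.0mm 0.0deg
0.59 -28 -135 -1 [ 0.31  1.19  0.35  1.04 -0.26  1.74 -1.41] 0.0mm 0.0deg
0.68 -28 -45 1 [ 1.16  0.99 -0.97  2.18  2.42  0.84 -0.45] 0.0mm 0.0deg
0.68 -28 -45 -1 [ 0.58  0.76 -0.18  2.21  2.95  0.61  1.79] 0.0mm 0.0deg
0.68 -28 -60 1 [ 0.91  0.77 -0.63  2.01  1.82  0.4  -0.1 ] 0.0mm 0.0deg
0.68 -28 -60 -1 [ 0.62  0.7  -0.23  2.04  2.26  0.2   2.48] 0.8mm 0.8deg
0.68 -28 -120 1 [ 0.57  1.14 -0.27  0.93  0.2   1.62  1.43] 0.0mm 0.0deg
0.68 -28 -120 -1 [ 0.34  1.16  0.32  0.96 -0.26  1.59 -1.44] 0.0mm 0.0deg
0.68 -28 -135 1 [ 0.4   1.3   0.21  0.68 -0.18  1.89  1.63] 5.6mm 3.7deg
0.68 -
[... 495 characters left out ...]
mm 0.0deg
0.75 -28 -135 1 [ 0.41  1.36  0.27  0.51 -0.23  1.89  1.63] 17.1mm 10.8deg
0.75 -28 -135 -1 [ 0.41  1.36  0.27  0.51 -0.23  1.89 -1.51] 17.1mm 10.8deg
62 -45 1 [ 0.68  0.93  0.24  1.68 -1.01  1.2  -2.06] 0.0mm 0.0deg
62 -45 -1 [ 1.14  0.96 -0.47  1.64 -0.46  0.92  0.65] 0.0mm 0.0deg
62 -60 1 [ 0.49  0.84  0.37  1.76 -0.96  1.02 -2.16] 0.0mm 0.0deg
62 -60 -1 [ 0.98  0.82 -0.38  1.72 -0.34  0.78  0.47] 0.0mm 0.0deg
-118 -45 1 [-0.15  0.92  0.31  1.75  0.58  0.93 -0.86] 0.0mm 0.0deg
-118 -45 -1 [ 0.16  0.89 -0.17  1.73  0.91  1.18  2.04] 0.0mm 0.0deg
-118 -60 1 [-0.    0.8   0.24  1.8   0.47  0.78 -0.68] 0.0mm 0.0deg
-118 -60 -1 [ 0.4   0.79 -0.35  1.78  0.88  1.04  2.14] 0.0mm 0.0deg
```

```bash
python3 - <<'E'
from kin import *
cs=cam("scene")
h=np.array([.883,-.469,0]);l=np.array([.469,.883,0]);c=np.array([.503,-.305,0])
for n,uv,z in(("cup",(259,320),.1),("tower",(294,305),.08),("glue",(337,270),.14),("tape",(361,265),.02),("y3",(193,290),.08),("mug",(137,300),.1)):
    p=ray(cs,uv,z);print(n,p[:2],"along %.3f lat %.3f"%((p-c)@h,(p-c)@l))
G=np.array([.503,-.305,.045]);q=monitor.observe()["qpos"]
for e in(-130,-110,-90,-70,-60):
    F=frame(-28,e);q,a,b=ik(tcp(G+[0,0,.02],F),F,q,3);print(e,q,a,b)
F=frame(-28,-130);plan(tcp(G,F,.16),F)
E
```

```text
cup [ 0.6432 -0.4583] along 0.196 lat -0.070
tower [ 0.6763 -0.3724] along 0.185 lat 0.022
glue [ 0.7333 -0.2763] along 0.190 lat 0.133
tape [ 0.7282 -0.1284] along 0.116 lat 0.262
y3 [ 0.4474 -0.4586] along 0.023 lat -0.162
mug [ 0.3747 -0.5564] along 0.005 lat -0.282
-130 [ 0.4836  1.0716 -0.0587  1.1256  0.0182  1.6429  1.5136] 0.0029718800138491853 0.0017085914056553318
-110 [ 0.4982  0.8424 -0.0789  1.479   0.0441  1.1711  1.4931] 0.0008486299012496288 0.0005951519774532499
-90 [ 0.5     0.6649 -0.0805  1.8139  0.0804  0.6659  1.4554] 0.0007539076104671836 0.0006084222233211738
-70 [ 0.649   0.5864 -0.2799  2.1138  1.0156  0.2     0.547 ] 0.010555724625630447 0.009595441591266868
-60 [ 1.0492  0.7086 -0.8095  2.2338  1.9704  0.5196 -0.2834] 0.0033284375054316246 0.003286238241990477
q [ 1.0331  0.1873 -0.3144  2.137  -0.1644  0.4948  2.0144] F [-0.606   0.3034 -1.0067] w 0.0857624490867901
n 11 dist 0.23516410153777667 rotvec [ 4.5424 60.6566 -0.9149]
pos [[0.42, 0.29, 0.5], [0.36, 0.29, 0.54], [0.31, 0.3, 0.57], [0.25, 0.3, 0.59], [0.2, 0.31, 0.61], [0.14, 0.31, 0.63], [0.07, 0.32, 0.63], [0.01, 0.32, 0.64], [-0.05, 0.32, 0.63], [-0.11, 0.33, 0.62], [-0.17, 0.33, 0.61]]
rot [0.07, 0.92, -0.01]
```

{"api": "arm_command", "payload": {
  "delta_pos": [
    [0.2,0.29,0.5],
    [0.2,0.29,0.54],
    [0.31,0.3,0.57],
    [0.25,0.3,0.59],
    [0.2,0.31,0.61],
    [0.14,0.31,0.63],
    [0.07,0.32,0.63],
    [0.01,0.32,0.64],
    [-0.05,0.32,0.63],
    [-0.11,0.33,0.62]
  ],
  "rotation": [
    [0.07,0.92,0],
    [0.07,0.92,0],
    [0.07,0.92,0],
    [0.07,0.92,0],
    [0.07,0.92,0],
    [0.07,0.92,0],
    [0.07,0.92,0],
    [0.07,0.92,0],
    [0.07,0.92,0],
    [0.07,0.92,0]
  ]
}}

```text
clock: 6.7
position: [0.5529, -0.3667, 0.1796]
tool_rot: [3.121, 0.955, 2.62]
force: [0.3, -1.1, 1.4]
grip_width: 0.0853
```

```bash
python3 log.py; python3 - <<'E'
from kin import *
G=np.array([.503,-.305,.045])
F=frame(-28,-130);plan(tcp(G,F,.13),F);plan(tcp(G,F),F)
E
```

```text
[ 0.5446  1.0472 -0.119   0.8159  0.0666  1.8981  1.5236]
q [ 0.5446  1.0472 -0.119   0.8159  0.0666  1.8981  1.5236] F [ 0.2732 -1.1173  1.3908] w 0.08530207865516022
n 2 dist 0.050257598578470127 rotvec [-0.3015  4.7043 -1.0867]
pos [[0.47, 0.51, 0.47], [0.44, 0.51, 0.49]]
rot [-0.03, 0.39, -0.09]
q [ 0.5446  1.0472 -0.119   0.8159  0.0666  1.8981  1.5236] F [ 0.2732 -1.1173  1.3908] w 0.08530207865516022
n 6 dist 0.16106181622537924 rotvec [-0.3015  4.7043 -1.0867]
pos [[0.88, 0.16, 0.1], [0.87, 0.16, 0.11], [0.87, 0.16, 0.12], [0.87, 0.16, 0.13], [0.87, 0.17, 0.15], [0.86, 0.17, 0.16]]
rot [-0.01, 0.13, -0.03]
```

{"api": "arm_command", "payload": {
  "delta_pos": [
    [0.5,0.5,0.4],
    [0.5,0.5,0.4],
    [0.8,0,0],
    [0.8,0,0]
  ],
  "rotation": [
    [0,0,-0.1],
    [0,0,-0.1],
    [0,0.3,0],
    [0,0.3,0]
  ]
}}

```text
clock: 7.1
position: [0.5469, -0.3233, 0.0943]
tool_rot: [-3.133, 0.887, 2.66]
force: [1.1, -0.5, -0.5]
grip_width: 0.0855
```

```bash
python3 log.py; python3 - <<'E'
from kin import *
import cv2
cv2.imwrite("pics/w1.png",np.hstack([optics.grab_frame("wrist")[::2,::2],optics.grab_frame("side")[200:400,200:520]])[:,:,::-1])
G=np.array([.503,-.305,.045])
F=frame(-28,-130);plan(tcp(G,F),F)
E
```

```text
[ 0.5009  1.1172 -0.1265  0.9168  0.0669  1.7952  1.477 ]
q [ 0.5012  1.1193 -0.1268  0.9189  0.0667  1.796   1.4773] F [ 0.293  -0.0282 -1.069 ] w 0.08538141218908783
n 3 dist 0.07129631499780494 rotvec [-0.1541  0.5409  0.2501]
pos [0.79, -0.05, -0.05]
rot [-0.01, 0.03, 0.01]
```

View pics/w1.png

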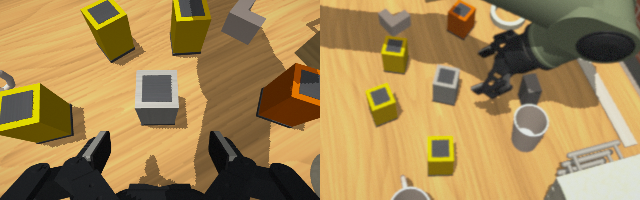

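The wrist view shows the grey pot square and centred (half-scale col 157) between the fingers (mid col 158). Nothing is in the way.

{"api": "arm_command", "payload": {
  "delta_pos": [
    [0.8,0,0],
    [0.8,0,0],
    [0.8,0,0]
  ],
  "rotation": [
    [0,0,0],
    [0,0,0],
    [0,0,0]
  ]
}}

```text
clock: 7.5
position: [0.5072, -0.3021, 0.0404]
tool_rot: [-3.133, 0.895, 2.66]
force: [1.1, -0.5, 0.4]
grip_width: 0.0855
```

{"api": "arm_command", "payload": {
  "delta_pos": [
    [0,0,0],
    [0,0,0],
    [0,0,0],
    [0,0,0],
    [0,0,0],
    [0,0,0],
    [0,0,0]
  ],
  "rotation": [
    [0,0,0],
    [0,0,0],
    [0,0,0],
    [0,0,0],
    [0,0,0],
    [0,0,0],
    [0,0,0]
  ],
  "gripper": 1,
  "grip_force": 40
}}

```text
clock: 8.2
position: [0.5099, -0.3036, 0.0448]
tool_rot: [-3.132, 0.904, 2.66]
force: [-0.2, -0.2, -2.8]
grip_width: 0.0507
```

```bash
python3 log.py; python3 - <<'E'
from kin import *
G=np.array([.503,-.305,.045])
F=frame(-28,-130);plan(tcp(G+[0,0,.03],F),F)
F=frame(-28,-75);plan(tcp(G+[0,0,.03],F),F)
E
```

```text
[ 0.5134  1.0837 -0.1366  1.1239  0.075   1.6065  1.4644]
q [ 0.5134  1.0837 -0.1366  1.1239  0.075   1.6065  1.4644] F [-0.1863 -0.1884 -2.8136] w 0.05069884313211499
n 1 dist 0.028088929165680725 rotvec [-0.1898  1.7902  0.2616]
pos [-0.51, -0.15, -0.77]
rot [-0.03, 0.3, 0.04]
q [ 0.5134  1.0837 -0.1366  1.1239  0.075   1.6065  1.4644] F [-0.1863 -0.1884 -2.8136] w 0.05069884313211499
n 9 dist 0.02607481540691295 rotvec [ -0.0493 -53.2097   0.3315]
pos [[-0.06, -0.02, -0.07], [-0.07, -0.02, -0.06], [-0.08, -0.02, -0.06], [-0.08, -0.02, -0.05], [-0.09, -0.02, -0.04], [-0.09, -0.02, -0.03], [-0.09, -0.02, -0.02], [-0.09, -0.02, -0.01], [-0.1, -0.02, -0.0]]
rot [-0.0, -0.99, 0.01]
```

{"api": "arm_command", "payload": {
  "delta_pos": [
    [-0.4,0,-0.3],
    [-0.4,0,-0.3],
    [0,0,0],
    [0,0,0],
    [0,0,0],
    [0,0,0],
    [0,0,0],
    [0,0,0],
    [0,0,0],
    [0,0,0]
  ],
  "rotation": [
    [0,0,0],
    [0,0,0],
    [0,-0.7,0],
    [0,-0.9,0],
    [0,-1,0],
    [0,-1,0],
    [0,-1,0],
    [0,-1,0],
    [0,-1,0],
    [0,-1,0]
  ]
}}

```text
clock: 9.2
position: [0.5144, -0.3053, 0.0883]
tool_rot: [-0.028, 1.404, -0.517]
force: [1.3, -1.5, -1.9]
grip_width: 0.0509
```

```bash
python3 log.py; python3 - <<'E'
from kin import *
G=np.array([.503,-.305,.035])
F=frame(-28,-75);plan(tcp(G,F),F)
E
```

```text
[ 0.5296  0.5706 -0.1383  1.925   0.1933  0.4912  1.338 ]
q [ 0.5296  0.5706 -0.1383  1.925   0.1933  0.4912  1.338 ] F [ 1.328  -1.4756 -1.904 ] w 0.050869818825695086
n 2 dist 0.0590148842544482 rotvec [ 0.0416 -5.4297  0.2666]
pos [[0.93, -0.08, -0.31], [0.91, -0.08, -0.35]]
rot [0.0, -0.45, 0.02]
```

{"api": "arm_command", "payload": {
  "delta_pos": [
    [0,0,0],
    [0,0,0],
    [0.6,0,-0.15],
    [0.6,0,-0.15]
  ],
  "rotation": [
    [0,-0.9,0],
    [0,-0.6,0],
    [0,0,0],
    [0,0,0]
  ]
}}

```text
clock: 9.6
position: [0.5154, -0.3071, 0.065]
tool_rot: [-0.02, 1.234, -0.51]
force: [0.1, -0.1, -2.0]
grip_width: 0.0506
```

```bash
python3 log.py; python3 - <<'E'
from kin import *
import cv2
cv2.imwrite("pics/w2.png",np.hstack([optics.grab_frame("scene")[200:320,190:350].repeat(2,0).repeat(2,1),optics.grab_frame("side")[220:340,250:410].repeat(2,0).repeat(2,1)])[:,:,::-1])
G=np.array([.503,-.305,.047])
F=frame(-28,-72);plan(tcp(G,F),F)
E
```

```text
[ 0.4897  0.5743 -0.0894  2.0846  0.4832  0.1669  1.0398]
q [ 0.493   0.5757 -0.0925  2.0836  0.4914  0.1685  1.0336] F [ 0.6564 -0.4355 -1.7549] w 0.0510245315162353
n 1 dist 0.024605040950601703 rotvec [0.0534 1.2424 0.4354]
pos [0.58, -0.11, -0.57]
rot [0.01, 0.21, 0.07]
```

View pics/w2.png

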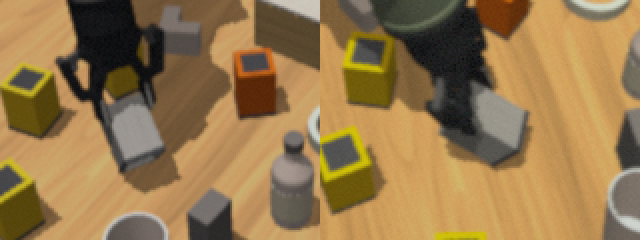

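The pot is gripped and tilted about 57°, with its closed end toward the robot and its mouth edge low and away from it. I'll lower it and watch the force.

{"api": "arm_command", "payload": {
  "delta_pos": [
    [0.35,0,-0.12],
    [0.35,0,-0.12],
    [0.1,0,0]
  ],
  "rotation": [
    [0,0,0],
    [0,0,0],
    [0,0,0]
  ]
}}

```text
clock: 10.0
position: [0.5168, -0.312, 0.045]
tool_rot: [-0.034, 1.228, -0.527]
force: [1.5, -0.5, 2.0]
grip_width: 0.0511
```

{"api": "arm_command", "payload": {
  "delta_pos": [
    [0.2,0,-0.07],
    [0,0,0]
  ],
  "rotation": [
    [0,0,0],
    [0,0,0]
  ]
}}

```text
clock: 10.2
position: [0.5191, -0.3146, 0.0443]
tool_rot: [-0.039, 1.22, -0.534]
force: [-0.3, -0.3, -2.6]
grip_width: 0.0509
```

{"api": "arm_command", "payload": {
  "delta_pos": [
    [0.25,0,-0.08],
    [0.1,0,0],
    [0,0,0]
  ],
  "rotation": [
    [0,0,0],
    [0,0,0],
    [0,0,0]
  ]
}}

```text
clock: 10.5
position: [0.523, -0.3184, 0.0418]
tool_rot: [-0.047, 1.209, -0.545]
force: [0.1, 0.6, -1.8]
grip_width: 0.0509
```

{"api": "arm_command", "payload": {
  "delta_pos": [
    [0,0,0],
    [0,0,0],
    [0,0,0],
    [0,0,0],
    [0,0,0],
    [0,0,0]
  ],
  "rotation": [
    [0,0,0],
    [0,0,0],
    [0,0,0],
    [0,0,0],
    [0,0,0],
    [0,0,0]
  ],
  "gripper": -1
}}

```text
clock: 11.1
position: [0.5236, -0.3202, 0.0445]
tool_rot: [-0.053, 1.207, -0.553]
force: [0.1, -0.7, 0.8]
grip_width: 0.0857
```

{"api": "arm_command", "payload": {
  "delta_pos": [
    [-1,0,0],
    [-1,0,0],
    [-1,0,0],
    [-1,0,0],
    [-1,0,0],
    [-0.5,0,0.5],
    [0,0,0.5],
    [0,0,0],
    [0,0,0]
  ],
  "rotation": [
    [0,0,0],
    [0,0,0],
    [0,0,0],
    [0,0.5,0],
    [0,1,0],
    [0,1,0],
    [0,1,0],
    [0,1,0],
    [0,1,0]
  ]
}}

```text
clock: 12.0
position: [0.4978, -0.3013, 0.2122]
tool_rot: [-3.078, 1.332, 2.706]
force: [-1.7, -1.1, -0.5]
grip_width: 0.0855
```

```bash
python3 log.py; python3 - <<'E'
from kin import *
import cv2
st=monitor.observe();a=optics.grab_frame("scene");b=optics.grab_frame("side");print(st["position"],st["tool_rot"])
cv2.imwrite("pics/sc3.png",a[:,:,::-1]);cv2.imwrite("pics/sd3.png",b[:,:,::-1])
z=lambda i,u,v:cv2.resize(i[v:v+80,u:u+80],(395,395),interpolation=cv2.INTER_CUBIC)
cv2.imwrite("pics/z3.png",np.hstack([z(a,215,230),z(b,290,240)])[:,:,::-1])
E
```

```text
[ 0.8727  0.6801 -0.7084  1.4744  0.3808  1.3846  1.1839]
[ 0.4978 -0.3013  0.2122] [-3.0778  1.3317  2.7064]
```

View pics/z3.png

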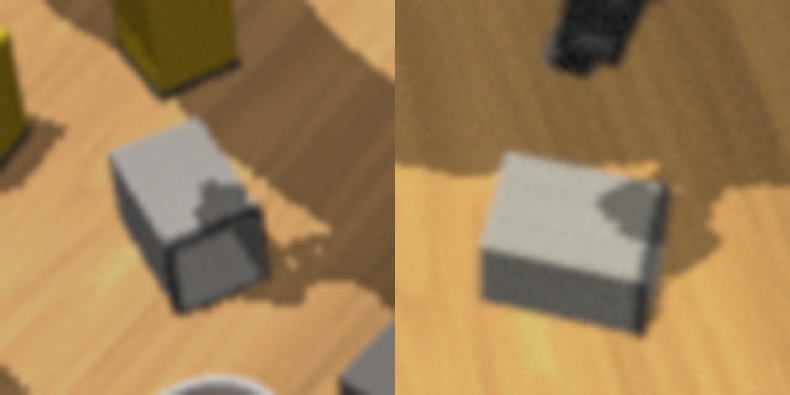

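The pot is lying on its side with its mouth away from the robot. The corners of its top face are readable in both views.

```bash
python3 - <<'E'
from kin import *
k=395/80
for n,px,o in(("scene",[(110,155),(196,118),(265,206),(168,245)],(215,230)),("side",[(86,246),(112,152),(268,182),(245,280)],(290,240))):
    c=cam(n);P=np.array([ray(c,(u/k+o[0],v/k+o[1]),.052) for u,v in px]);ax=(P[2]+P[3]-P[0]-P[1])/2
    print(n,P.mean(0),"axis yaw",np.degrees(np.arctan2(ax[1],ax[0])),np.linalg.norm(ax),np.linalg.norm(P[1]-P[0]))
    M=P.mean(0)[:2] if n=="scene" else M/2+P.mean(0)[:2]/2
print(M)
G=np.r_[M,.03]
q=monitor.observe()["qpos"]
for yaw in(-28,-32,-36):
  for s in(1,-1):
    F=frame(yaw,-135,s);print(yaw,s,ik(tcp(G,F),F,np.array([.5,1.17,-.1,1.,.07,1.77,1.45*s]),3))
E
```

```text
scene [ 0.5025 -0.3059  0.052 ] axis yaw -26.430501892919246 0.07508394920427855 0.05056999907456767
side [ 0.5006 -0.3067  0.052 ] axis yaw -27.630971051156948 0.07438589900160399 0.05109038213825241
[ 0.5016 -0.3063]
-28 1 (array([ 0.5127,  1.1779, -0.1218,  1.0299,  0.0641,  1.7233,  1.4849]), np.float64(8.658285884597206e-05), np.float64(5.0717330595843536e-05))
-28 -1 (array([ 0.4848,  1.1775, -0.0579,  1.0321,  0.0196,  1.7178, -1.6242]), np.float64(0.00013302594362546625), np.float64(0.00010408374516225979))
-32 1 (array([ 0.5318,  1.1784, -0.119 ,  1.0287,  0.027 ,  1.7201,  1.446 ]), np.float64(9.063760115247188e-05), np.float64(5.361230930326827e-05))
-32 -1 (array([ 0.5038,  1.178 , -0.0548,  1.0309, -0.0178,  1.7159, -1.6628]), np.float64(0.00014075297515518366), np.float64(0.00012158270101327324))
-36 1 (array([ 0.551 ,  1.1774, -0.1163,  1.0311, -0.0099,  1.7136,  1.4072]), np.float64(0.00010422164625729741), np.float64(6.974697420002431e-05))
-36 -1 (array([ 0.5227,  1.177 , -0.0518,  1.0334, -0.0551,  1.7105, -1.7012]), np.float64(0.00015369624726340318), np.float64(0.0001427604612517845))
```

```bash
python3 - <<'E'
from kin import *
G=np.array([.5016,-.3063,.030]);F=frame(-27.5,-135)
for d in((0,0),(.09,0),(0,.03)):
    print(ik(tcp(G+[0,0,d[1]],F,d[0]),F,np.array([.5,1.17,-.1,1.,.07,1.77,1.45]),2))
plan(tcp(G,F,.09),F)
E
```

```text
(array([ 0.5103,  1.1779, -0.1221,  1.0301,  0.0688,  1.7236,  1.4897]), np.float64(8.618904287344096e-05), np.float64(5.1295069033012274e-05))
(array([ 0.3914,  1.2052,  0.1931,  0.8042, -0.1498,  1.89  ,  1.6328]), np.float64(3.5309625479214235), np.float64(2.288896346904438))
(array([ 0.5105,  1.1394, -0.1222,  1.0354,  0.0649,  1.7565,  1.4896]), np.float64(8.727215622644935e-05), np.float64(4.571105661837327e-05))
q [ 0.8713  0.6841 -0.7073  1.4737  0.3814  1.3831  1.1835] F [-0.5008  0.0961 -0.7583] w 0.08521601287006948
n 6 dist 0.1363930818981848 rotvec [-1.2758 31.221   0.2254]
pos [[0.56, -0.0, 0.51], [0.51, -0.0, 0.56], [0.46, -0.01, 0.6], [0.4, -0.01, 0.64], [0.34, -0.01, 0.68], [0.28, -0.01, 0.7]]
rot [-0.04, 0.87, 0.01]
```

{"api": "arm_command", "payload": {
  "delta_pos": [
    [0.5,0,0.5],
    [0.5,0,0.55],
    [0.45,0,0.6],
    [0.4,0,0.65],
    [0.3,0,0.7]
  ],
  "rotation": [
    [-0.05,0.8,0],
    [-0.05,0.8,0],
    [-0.05,0.8,0],
    [-0.05,0.8,0],
    [-0.05,0.5,0]
  ]
}}

```text
clock: 12.6
position: [0.5495, -0.33, 0.1148]
tool_rot: [-3.134, 0.942, 2.675]
force: [-0.1, 0.2, 0.7]
grip_width: 0.0856
```

```bash
python3 - <<'E'
from kin import *
G=np.array([.5016,-.3063,.030]);F=frame(-27.5,-135)
plan(tcp(G,F),F)
E
```

```text
q [ 0.6871  1.1137 -0.598   0.9339  0.396   1.8364  1.2895] F [-0.0711  0.1993  0.7385] w 0.08560043485433365
n 4 dist 0.10513999979230514 rotvec [0.1561 8.9922 0.4526]
pos [[0.87, -0.0, 0.05], [0.87, -0.0, 0.08], [0.87, -0.01, 0.12], [0.86, -0.01, 0.15]]
rot [0.01, 0.37, 0.02]
```

{"api": "arm_command", "payload": {
  "delta_pos": [
    [0.87,0,0.05],
    [0.87,0,0.1],
    [0.87,0,0.1],
    [0.8,0,0.15],
    [0,0,0]
  ],
  "rotation": [
    [0,0.4,0],
    [0,0.4,0],
    [0,0.4,0],
    [0,0.4,0],
    [0,0,0]
  ]
}}

```text
clock: 13.1
position: [0.4978, -0.3021, 0.0192]
tool_rot: [-3.139, 0.769, 2.673]
force: [-0.1, -0.4, -0.9]
grip_width: 0.0854
```

```bash
python3 - <<'E'
from kin import *
G=np.array([.5016,-.3063,.030]);F=frame(-27.5,-135)
plan(tcp(G,F),F);print(monitor.observe()["position"])
E
```

```text
q [ 0.6908  1.2469 -0.5736  1.001   0.3908  1.8151  1.2713] F [-0.0683 -0.443  -0.9101] w 0.08535762280010177
n 1 dist 0.007787874966284156 rotvec [ 0.2772 -0.949   0.4632]
pos [-0.21, -0.07, -0.13]
rot [0.05, -0.16, 0.08]
[ 0.4978 -0.3021  0.0192]
```

{"api": "arm_command", "payload": {
  "delta_pos": [
    [-0.2,-0.05,-0.15],
    [0,0,0]
  ],
  "rotation": [
    [0,-0.15,0.1],
    [0,0,0]
  ]
}}

```text
clock: 13.3
position: [0.4993, -0.3045, 0.0287]
tool_rot: [3.133, 0.791, 2.656]
force: [0.3, -1.4, 1.5]
grip_width: 0.0852
```

{"api": "arm_command", "payload": {
  "delta_pos": [
    [0,0,0],
    [0,0,0],
    [0,0,0],
    [0,0,0],
    [0,0,0],
    [0,0,0],
    [0,0,0]
  ],
  "rotation": [
    [0,0,0],
    [0,0,0],
    [0,0,0],
    [0,0,0],
    [0,0,0],
    [0,0,0],
    [0,0,0]
  ],
  "gripper": 1,
  "grip_force": 40
}}

```text
clock: 14.0
position: [0.5019, -0.306, 0.0326]
tool_rot: [3.133, 0.8, 2.655]
force: [1.8, -0.9, -0.9]
grip_width: 0.0504
```

{"api": "arm_command", "payload": {
  "delta_pos": [
    [-0.4,0,-0.4],
    [-0.4,0,-0.4],
    [-0.2,0,-0.2],
    [0,0,0]
  ],
  "rotation": [
    [0,0,0],
    [0,0,0],
    [0,0,0],
    [0,0,0]
  ]
}}

```text
clock: 14.4
position: [0.5013, -0.3059, 0.0794]
tool_rot: [3.133, 0.801, 2.655]
force: [-0.3, -0.4, -1.0]
grip_width: 0.051
```

{"api": "arm_command", "payload": {
  "delta_pos": [
    [0,0,0],
    [0,0,0],
    [0,0,0],
    [0,0,0],
    [0,0,0],
    [0,0,0],
    [0,0,0],
    [0,0,0],
    [0,0,0],
    [0,0,0]
  ],
  "rotation": [
    [0.7,0,0],
    [1,0,0],
    [1,0,0],
    [1,0,0],
    [1,0,0],
    [1,0,0],
    [1,0,0],
    [1,0,0],
    [1,0,0],
    [1,0,0]
  ]
}}

```text
clock: 15.4
position: [0.5012, -0.3061, 0.0804]
tool_rot: [-2.097, 0.802, 2.654]
force: [-0.7, -0.3, -1.1]
grip_width: 0.0507
```

{"api": "arm_command", "payload": {
  "delta_pos": [
    [0,0,0],
    [0,0,0],
    [0,0,0],
    [0,0,0],
    [0,0,0],
    [0,0,0],
    [0,0,0],
    [0,0,0],
    [0,0,0],
    [0,0,0]
  ],
  "rotation": [
    [1,0,0],
    [1,0,0],
    [1,0,0],
    [1,0,0],
    [1,0,0],
    [1,0,0],
    [1,0,0],
    [1,0,0],
    [1,0,0],
    [1,0,0]
  ]
}}

```text
clock: 16.4
position: [0.5012, -0.3051, 0.0803]
tool_rot: [-1.007, 0.803, 2.653]
force: [0.4, 0.2, -2.7]
grip_width: 0.0506
```

{"api": "arm_command", "payload": {
  "delta_pos": [
    [0,0,0],
    [0,0,0],
    [0,0,0],
    [0,0,0],
    [0,0,0],
    [0,0,0],
    [0,0,0],
    [0,0,0],
    [0,0,0]
  ],
  "rotation": [
    [1,0,0],
    [1,0,0],
    [1,0,0],
    [1,0,0],
    [1,0,0],
    [1,0,0],
    [1,0,0],
    [1,0,0],
    [0.5,0,0]
  ]
}}

```text
clock: 17.3
position: [0.5016, -0.3034, 0.0801]
tool_rot: [-0.081, 0.803, 2.65]
force: [0.0, -0.3, -3.1]
grip_width: 0.0507
```

```bash
python3 - <<'E'
from kin import *
import cv2
st=monitor.observe();a=optics.grab_frame("scene");b=optics.grab_frame("side");print(st["position"],st["tool_rot"])
z=lambda i,u,v:cv2.resize(i[v:v+80,u:u+80],(395,395),interpolation=cv2.INTER_CUBIC)
cv2.imwrite("pics/z4.png",np.hstack([z(a,215,220),z(b,290,230)])[:,:,::-1])
plan(st["position"],frame(-27.5,-135,-1))
E
```

```text
[ 0.5016 -0.3034  0.0801] [-0.0813  0.8027  2.6502]
q [ 0.3619  1.1163  0.2165  1.0585 -0.1647  1.7543 -1.4041] F [-0.5934 -0.7455 -1.4257] w 0.050588617007758095
n 1 dist 5.711295941058287e-05 rotvec [ 4.3834 -1.0002  0.4026]
pos [-0.0, 0.0, 0.0]
rot [0.73, -0.17, 0.07]
```

View pics/z4.png

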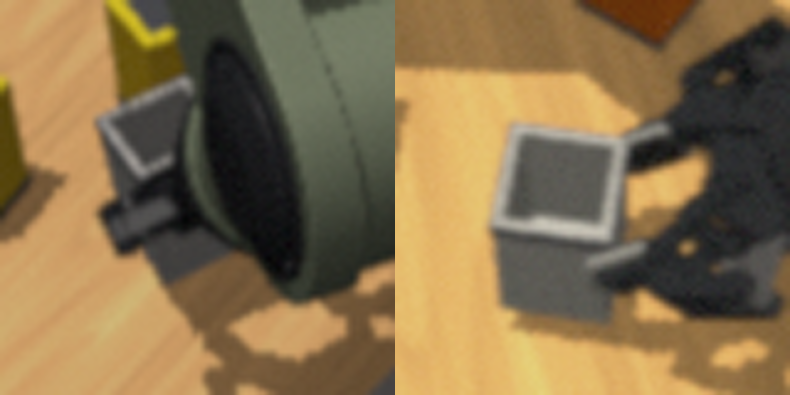

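The pot is now mouth-up and hangs upright. I'll fix the remaining roll and lower it.

{"api": "arm_command", "payload": {
  "delta_pos": [
    [0,0,0],
    [0.3,0,-0.3],
    [0.3,0,-0.3],
    [0.15,0,-0.15],
    [0,0,0]
  ],
  "rotation": [
    [0.7,-0.15,0],
    [0,0,0],
    [0,0,0],
    [0,0,0],
    [0,0,0]
  ]
}}

```text
clock: 17.9
position: [0.5015, -0.3026, 0.0447]
tool_rot: [-0.021, 0.787, 2.65]
force: [0.3, -0.3, -2.2]
grip_width: 0.0507
```

{"api": "arm_command", "payload": {
  "delta_pos": [
    [0.06,0,-0.06],
    [0,0,0],
    [0,0,0]
  ],
  "rotation": [
    [0,0,0],
    [0,0,0],
    [0,0,0]
  ]
}}

```text
clock: 18.2
position: [0.5014, -0.3028, 0.042]
tool_rot: [-0.023, 0.787, 2.65]
force: [0.7, 0.6, -2.5]
grip_width: 0.0504
```

{"api": "arm_command", "payload": {
  "delta_pos": [
    [0.05,0,-0.05],
    [0.03,0,-0.03],
    [0,0,0]
  ],
  "rotation": [
    [0,0,0],
    [0,0,0],
    [0,0,0]
  ]
}}

```text
clock: 18.5
position: [0.5021, -0.3031, 0.0397]
tool_rot: [-0.023, 0.789, 2.65]
force: [-1.0, -0.3, -1.4]
grip_width: 0.0508
```

{"api": "arm_command", "payload": {
  "delta_pos": [
    [0.04,0,-0.04],
    [0.03,0,-0.03],
    [0,0,0]
  ],
  "rotation": [
    [0,0,0],
    [0,0,0],
    [0,0,0]
  ]
}}

```text
clock: 18.8
position: [0.5028, -0.3034, 0.0395]
tool_rot: [-0.023, 0.789, 2.651]
force: [-1.0, 0.5, -0.6]
grip_width: 0.0509
```

{"api": "arm_command", "payload": {
  "delta_pos": [
    [0,0,0],
    [0,0,0],
    [0,0,0],
    [0,0,0],
    [0,0,0],
    [0,0,0]
  ],
  "rotation": [
    [0,0,0],
    [0,0,0],
    [0,0,0],
    [0,0,0],
    [0,0,0],
    [0,0,0]
  ],
  "gripper": -1
}}

```text
clock: 19.4
position: [0.5027, -0.3033, 0.0391]
tool_rot: [-0.023, 0.789, 2.65]
force: [0.2, 1.1, -0.2]
grip_width: 0.0854
```

{"api": "arm_command", "payload": {
  "delta_pos": [
    [-0.5,0,0],
    [-1,0,0],
    [-1,0,0],
    [-1,0,0.3],
    [-1,0,0.7],
    [-0.7,0,0.7]
  ],
  "rotation": [
    [0,0,0],
    [0,0,0],
    [0,0.5,0],
    [0,0.7,0],
    [0,0.8,0],
    [0,0.8,0]
  ]
}}

```text
clock: 20.0
position: [0.557, -0.3336, 0.1828]
tool_rot: [-0.035, 1.078, 2.636]
force: [1.6, -1.5, 1.0]
grip_width: 0.0853
```

```bash
python3 log.py; python3 - <<'E'
from kin import *
import cv2
st=monitor.observe();a=optics.grab_frame("scene");b=optics.grab_frame("side");print(st["position"],st["tool_rot"])
z=lambda i,u,v:cv2.resize(i[v:v+80,u:u+80],(395,395),interpolation=cv2.INTER_CUBIC)
cv2.imwrite("pics/z5.png",np.hstack([z(a,215,220),z(b,290,230)])[:,:,::-1])
# bar targets: tool down heading 0 elev -90, jaws along x
H=np.array([.4688+.235,.0988,.088])
q=st["qpos"]
for th in(0,.4,.75,.95):
  ang=th-np.arcsin(.003/.235)*-1
  B=H+.235*np.array([-np.cos(ang),0,np.sin(ang)])
  for e in(-60,-75,-90):
    F0=frame(0,e);
    for s in(1,-1):
        F=np.column_stack([F0[:,0],s*F0[:,2],-s*F0[:,1]])
        qq,x,y=ik(tcp(B,F),F,np.array([-.15,.5,0,1.6,0,1.,0]),2);print(th,e,s,B,qq,"%.1f %.1f"%(x,y))
E
```

```text
[ 0.3488  0.9307  0.252   1.0451 -0.1801  1.6805 -1.4632]
[ 0.557  -0.3336  0.1828] [-0.0347  1.0784  2.6364]
0 -60 1 [0.4688 0.0988 0.091 ] [ 0.547   0.9322 -1.46    2.39    1.6628  1.1841 -1.9243] 7.4 3.6
0 -60 -1 [0.4688 0.0988 0.091 ] [ 0.547   0.9322 -1.46    2.39    1.6628  1.1841  1.2172] 7.4 3.6
0 -75 1 [0.4688 0.0988 0.091 ] [-0.4303  0.4209  0.0315  2.3001  0.4626  0.2    -0.8469] 0.0 0.0
0 -75 -1 [0.4688 0.0988 0.091 ] [ 0.0106  0.4541 -0.5129  2.2789  1.0109  0.3869  1.7745] 0.0 0.0
0 -90 1 [0.4688 0.0988 0.091 ] [-0.3583  0.4926  0.0349  2.0861 -0.0309  0.5634 -0.3014] 0.0 0.0
0 -90 -1 [0.4688 0.0988 0.091 ] [ 0.2693  0.6057 -0.8013  2.0549  0.6453  0.7477  2.2028] 0.0 0.0
0.4 -60 1 [0.4885 0.0988 0.1823] [-0.3777  0.213  -0.115   2.3853  1.3094  0.2685 -1.7216] 0.0 0.0
0.4 -60 -1 [0.4885 0.0988 0.1823] [ 0.0739  0.2529 -0.6292  2.3652  1.3616  0.401   1.3893] 0.0 0.0
0.4 -75 1 [0.4885 0.0988 0.1823] [-0.459   0.2597  0.0866  2.1821  0.1653  0.4623 -0.5172] 0.0 0.0
0.4 -75 -1 [0.4885 0.0988 0.1823] [ 0.2302  0.328  -0.7375  2.1507  0.6244  0.5915  2.1893] 0.0 0.0
0.4 -90
[... 697 characters left out ...]
5 -90 -1 [0.5339 0.0988 0.2504] [ 0.4373  0.5297 -1.0342  1.7446  0.4946  1.1553  2.3971] 0.0 0.0
0.95 -60 1 [0.5696 0.0988 0.2809] [-0.4607  0.1546  0.083   2.1077  0.4359  0.4241 -0.7395] 0.0 0.0
0.95 -60 -1 [0.5696 0.0988 0.2809] [ 0.0775  0.1853 -0.5239  2.0839  0.6595  0.4957  2.2016] 0.0 0.0
0.95 -75 1 [0.5696 0.0988 0.2809] [-0.3324  0.2502  0.0113  1.8805  0.1144  0.7653 -0.3945] 0.0 0.0
0.95 -75 -1 [0.5696 0.0988 0.2809] [ 0.456   0.3909 -1.0058  1.8446  0.576   0.9138  2.346 ] 0.0 0.0
0.95 -90 1 [0.5696 0.0988 0.2809] [-0.2811  0.3857  0.0094  1.652  -0.004   1.1039 -0.2706] 0.0 0.0
0.95 -90 -1 [0.5696 0.0988 0.2809] [ 0.3635  0.5243 -0.9366  1.6182  0.4427  1.2268  2.48  ] 0.0 0.0
```

View pics/z5.png

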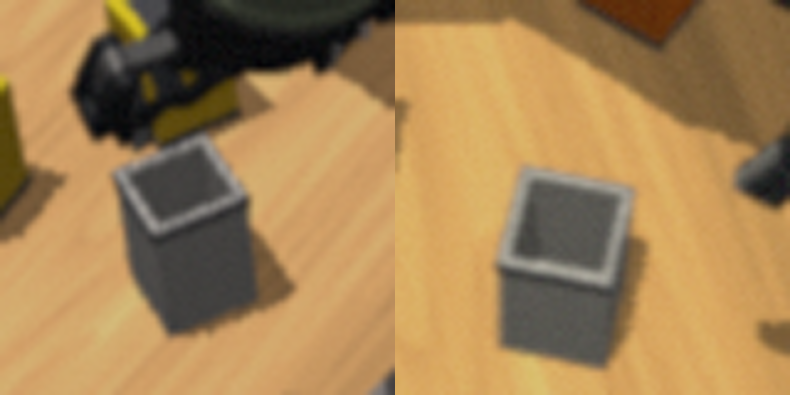

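The pot stands mouth-up, released, at scene (252,267) and side (328,285). Next is the hatch bar, with the tool straight down and the jaws along x.

```bash
cat >> kin.py <<'E'
def barF(e=-90):
    F0=frame(0,e);return np.column_stack([F0[:,0],F0[:,2],-F0[:,1]])
E
python3 - <<'E'
from kin import *
plan(np.array([.469,.099,.24]),barF(),20)
E
```

```text
q [ 0.3485  0.9218  0.2534  1.0472 -0.1799  1.6805 -1.4632] F [ 0.5513 -0.473   0.6628] w 0.08521164145823952
n 20 dist 0.4450609644011683 rotvec [-114.332    16.3502   28.9004]
pos [[0.15, -0.58, 0.44], [0.13, -0.62, 0.39], [0.1, -0.66, 0.32], [0.08, -0.69, 0.26], [0.06, -0.71, 0.19], [0.04, -0.73, 0.12], [0.02, -0.74, 0.04], [0.0, -0.74, -0.03], [-0.01, -0.73, -0.1], [-0.03, -0.72, -0.18], [-0.05, -0.7, -0.25], [-0.06, -0.67, -0.32], [-0.07, -0.63, -0.38], [-0.08, -0.59, -0.44], [-0.09, -0.54, -0.5], [-0.09, -0.48, -0.55], [-0.1, -0.42, -0.6], [-0.1, -0.36, -0.64], [-0.1, -0.29, -0.68], [-0.09, -0.22, -0.7]]
rot [-0.95, 0.14, 0.24]
```

{"api": "arm_command", "payload": {
  "delta_pos": [
    [0,-0.58,0.44],
    [0,-0.62,0.39],
    [0,-0.66,0.32],
    [0,-0.69,0.26],
    [0.05,-0.71,0.19],
    [0.05,-0.73,0.12],
    [0,-0.74,0.04],
    [0,-0.74,-0.03],
    [0,-0.73,-0.1],
    [0,-0.72,-0.18]
  ],
  "rotation": [
    [-0.95,0.14,0.24],
    [-0.95,0.14,0.24],
    [-0.95,0.14,0.24],
    [-0.95,0.14,0.24],
    [-0.95,0.14,0.24],
    [-0.95,0.14,0.24],
    [-0.95,0.14,0.24],
    [-0.95,0.14,0.24],
    [-0.95,0.14,0.24],
    [-0.95,0.14,0.24]
  ]
}}

```text
clock: 21.1
position: [0.5126, -0.1158, 0.2283]
tool_rot: [-0.56, 1.307, -3.103]
force: [0.4, 1.2, 0.5]
grip_width: 0.0855
```

```bash
python3 - <<'E'
from kin import *
print(monitor.observe()["position"]);plan(np.array([.469,.099,.22]),barF(),10)
E
```

```text
[ 0.5126 -0.1158  0.2283]
q [ 0.102   0.4991 -0.021   1.6297  0.0434  1.2752 -0.9082] F [0.4336 1.1718 0.4599] w 0.08546021319585918
n 10 dist 0.21935330746773885 rotvec [-55.3797   7.8806  13.6068]
pos [[0.06, -0.67, -0.29], [0.05, -0.64, -0.36], [0.04, -0.6, -0.41], [0.03, -0.56, -0.47], [0.02, -0.51, -0.52], [0.02, -0.46, -0.57], [0.02, -0.4, -0.61], [0.02, -0.34, -0.65], [0.02, -0.28, -0.68], [0.02, -0.21, -0.7]]
rot [-0.92, 0.13, 0.23]
```

{"api": "arm_command", "payload": {
  "delta_pos": [
    [0.05,-0.67,-0.29],
    [0.05,-0.64,-0.36],
    [0.04,-0.6,-0.41],
    [0.03,-0.56,-0.47],
    [0.02,-0.51,-0.52],
    [0.02,-0.46,-0.57],
    [0.02,-0.4,-0.61],
    [0.02,-0.34,-0.65],
    [0.02,-0.28,-0.68],
    [0.02,-0.21,-0.7]
  ],
  "rotation": [
    [-0.92,0.13,0.23],
    [-0.92,0.13,0.23],
    [-0.92,0.13,0.23],
    [-0.92,0.13,0.23],
    [-0.92,0.13,0.23],
    [-0.92,0.13,0.23],
    [-0.92,0.13,0.23],
    [-0.92,0.13,0.23],
    [-0.92,0.13,0.23],
    [-0.92,0.13,0.23]
  ]
}}

```text
clock: 22.1
position: [0.4625, 0.1076, 0.222]
tool_rot: [1.633, 1.554, 0.102]
force: [1.3, 0.2, -0.2]
grip_width: 0.0853
```

```bash
python3 - <<'E'
from kin import *
import cv2
print(monitor.observe()["position"]);F=barF();plan(np.array([.469,.099,.14]),F)
a=optics.grab_frame("wrist");cv2.imwrite("pics/w6.png",a[:,:,::-1])
c=cam("wrist");B=np.array([.4688,.0988,.091]);print([proj(c,B+[0,y,0]) for y in(-.06,0,.06)])
E
```

```text
[0.4625 0.1076 0.222 ]
q [-0.0689  0.279  -0.3481  1.9717  0.1269  0.8952 -0.4428] F [ 1.3005  0.1732 -0.1918] w 0.08530286040467933
n 3 dist 0.08270596793166689 rotvec [ 2.2888 -0.0771 -0.9325]
pos [[0.91, 0.05, 0.1], [0.91, 0.06, 0.1], [0.91, 0.07, 0.1]]
rot [0.13, -0.0, -0.05]
[array([319.669 , 260.2486]), array([323.0372, 200.2611]), array([326.8197, 132.8932])]
```

View pics/w6.png

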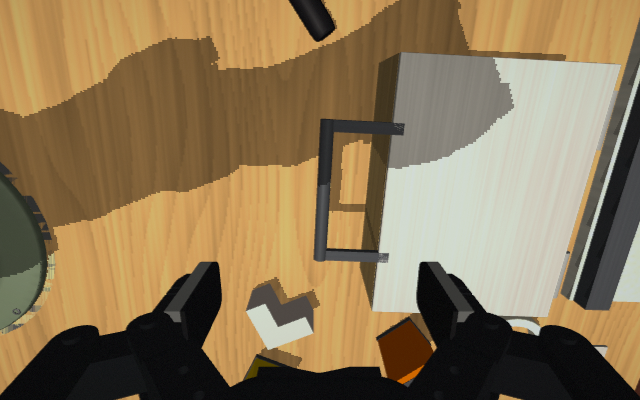

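The bar is at cols 320–326, rows 120–262, which matches the prediction of (323,200). I'll half-close the gripper before descending, so the rear finger clears the bin front.

{"api": "arm_command", "payload": {
  "delta_pos": [
    [0.7,0.07,0.1],
    [0.7,0.07,0.1],
    [0.7,0.07,0.1],
    [0.5,0,0],
    [0.2,0,0],
    [0,0,0]
  ],
  "rotation": [
    [0.13,0,-0.05],
    [0.13,0,-0.05],
    [0.13,0,-0.05],
    [0,0,0],
    [0,0,0],
    [0,0,0]
  ],
  "gripper": 0
}}

```text
clock: 22.75
position: [0.4694, 0.1026, 0.1371]
tool_rot: [2.193, 1.565, 0.63]
force: [-0.2, -0.8, 1.0]
grip_width: 0.0429
```

```bash
python3 - <<'E'
from kin import *
print(monitor.observe()["position"]);F=barF();plan(np.array([.469,.099,.088]),F)
E
```

```text
[0.4694 0.1026 0.1371]
q [-0.0918  0.415  -0.3125  2.0373  0.1891  0.7108 -0.5143] F [-0.1591 -0.7655  0.9645] w 0.042903100559101584
n 2 dist 0.049248061080784826 rotvec [ 0.4767 -0.1844 -0.255 ]
pos [0.82, -0.01, 0.06]
rot [0.04, -0.02, -0.02]
```

{"api": "arm_command", "payload": {
  "delta_pos": [
    [0.6,0,0.05],
    [0.6,0,0.05],
    [0.4,0,0],
    [0,0,0]
  ],
  "rotation": [
    [0,0,0],
    [0,0,0],
    [0,0,0],
    [0,0,0]
  ]
}}

```text
clock: 23.15
position: [0.4717, 0.1001, 0.0907]
tool_rot: [1.974, 1.561, 0.411]
force: [-0.3, -0.4, 1.2]
grip_width: 0.0424
```

{"api": "arm_command", "payload": {
  "delta_pos": [
    [0,0,0],
    [0,0,0],
    [0,0,0],
    [0,0,0],
    [0,0,0],
    [0,0,0],
    [0,0,0]
  ],
  "rotation": [
    [0,0,0],
    [0,0,0],
    [0,0,0],
    [0,0,0],
    [0,0,0],
    [0,0,0],
    [0,0,0]
  ],
  "gripper": 1,
  "grip_force": 25
}}

```text
clock: 23.85
position: [0.4732, 0.1006, 0.0937]
tool_rot: [1.911, 1.557, 0.348]
force: [-1.1, -0.4, -0.4]
grip_width: 0.0001
```

```bash
python3 - <<'E'
from kin import *
s=monitor.observe();p=s["position"];print(p,s["tool_rot"],s["force"],s["grip_width"])
# bar at TCP +.005 up; hinge
b=p-R.from_euler("xyz",s["tool_rot"]).as_matrix()[:,0]*.005;print("bar",b)
for th in(.3,.6,.8,.9,.95,.97,.75): 
    c,sn=np.cos(th),np.sin(th);v=np.array([-.235,0,.003]);w=np.array([v[0]*c+v[2]*sn,0,-v[0]*sn+v[2]*c]);print(th,w-v)
E
```

```text
[0.4732 0.1006 0.0937] [1.9112 1.5572 0.3478] [-1.0698 -0.4355 -0.4058] 0.00012119160170454521
bar [0.4732 0.1006 0.0987]
0.3 [0.0114 0.     0.0693]
0.6 [0.0427 0.     0.1322]
0.8 [0.0734 0.     0.1677]
0.9 [0.0913 0.     0.1829]
0.95 [0.1007 0.     0.1899]
0.97 [0.1046 0.     0.1925]
0.75 [0.0651 0.     0.1594]
```

```bash
python3 - <<'E'
from kin import *
import cv2
a=optics.grab_frame("wrist");b=optics.grab_frame("side")
cv2.imwrite("pics/w7.png",np.hstack([a[100:400,120:520],cv2.resize(b[100:200,230:363],(400,300),interpolation=cv2.INTER_CUBIC)])[:,:,::-1])
E
```

```text
(no output)
```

View pics/w7.png

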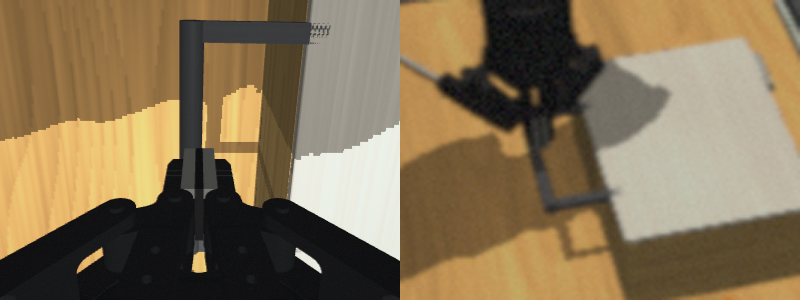

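The fingers have shut just above the bar, so I missed it: too high, and about 4 mm too far back. The bar is undisturbed. I'll reopen, shift and go lower.

{"api": "arm_command", "payload": {
  "delta_pos": [
    [-0.5,0,0],
    [0,0,0],
    [0,0,0],
    [0,0,0],
    [0,0,0]
  ],
  "rotation": [
    [0,0,0],
    [0,0,0],
    [0,0,0],
    [0,0,0],
    [0,0,0]
  ],
  "gripper": 0
}}

```text
clock: 24.45
position: [0.4724, 0.1004, 0.1079]
tool_rot: [1.929, 1.559, 0.366]
force: [-0.6, -1.1, -0.2]
grip_width: 0.0429
```

```bash
python3 - <<'E'
from kin import *
s=monitor.observe();print(s["position"],s["force"]);F=barF();plan(np.array([.468,.099,.076]),F,3)
E
```

```text
[0.4724 0.1004 0.1079] [-0.5514 -1.1294 -0.2494]
q [-0.1026  0.4629 -0.2947  2.0597  0.2202  0.6357 -0.537 ] F [-0.5514 -1.1294 -0.2494] w 0.04291475559711978
n 3 dist 0.03227763006060828 rotvec [ 0.4272 -0.2447 -0.6466]
pos [0.35, -0.05, 0.02]
rot [0.02, -0.01, -0.04]
```

{"api": "arm_command", "payload": {
  "delta_pos": [
    [0.35,-0.07,0],
    [0.35,-0.07,0],
    [0.35,-0.05,0],
    [0.15,0,0],
    [0,0,0]
  ],
  "rotation": [
    [0,0,-0.04],
    [0,0,-0.04],
    [0,0,-0.04],
    [0,0,0],
    [0,0,0]
  ]
}}

```text
clock: 24.95
position: [0.4654, 0.1003, 0.0671]
tool_rot: [-2.21, 1.565, 2.51]
force: [0.6, -1.0, -0.2]
grip_width: 0.0428
```

{"api": "arm_command", "payload": {
  "delta_pos": [
    [0.05,0,0],
    [0.05,0,0],
    [0.05,0,0],
    [0,0,0],
    [0,0,0],
    [0,0,0]
  ],
  "rotation": [
    [0,0,0],
    [0,0,0],
    [0,0,0],
    [0,0,0],
    [0,0,0],
    [0,0,0]
  ],
  "gripper": 1
}}

```text
clock: 25.55
position: [0.4688, 0.1005, 0.0644]
tool_rot: [2.806, 1.565, 1.24]
force: [-1.6, 0.5, 0.9]
grip_width: 0.011
```

{"api": "arm_command", "payload": {
  "delta_pos": [
    [0,0,0],
    [0,0,0],
    [-0.3,0,0],
    [-0.2,0,0],
    [0,0,0]
  ],
  "rotation": [
    [0,0,0],
    [0,0,0],
    [0,0,0],
    [0,0,0],
    [0,0,0]
  ],
  "gripper": 0.4
}}

```text
clock: 26.05
position: [0.4695, 0.1006, 0.0811]
tool_rot: [2.589, 1.564, 1.024]
force: [-0.2, 0.8, -0.1]
grip_width: 0.0255
```

{"api": "arm_command", "payload": {
  "delta_pos": [
    [0,0,0],
    [0,0,0],
    [0,0,0],
    [0,0,0],
    [0,0,0]
  ],
  "rotation": [
    [0,0,0],
    [0,0,0],
    [0,0,0],
    [0,0,0],
    [0,0,0]
  ],
  "gripper": 1
}}

```text
clock: 26.55
position: [0.4696, 0.1004, 0.0812]
tool_rot: [2.546, 1.564, 0.981]
force: [0.3, 0.3, -0.8]
grip_width: -0.0001
```

```bash
python3 - <<'E'
from kin import *
s=monitor.observe();print(s["position"],s["force"],s["qpos"]);M=R.from_euler("xyz",s["tool_rot"]).as_matrix();print(M)
E
```

```text
[0.4696 0.1004 0.0812] [ 0.3249  0.2892 -0.7773] [-0.1157  0.5092 -0.2796  2.0775  0.2411  0.5796 -0.5577]
[[ 0.0036  1.      0.0058]
 [ 0.0054  0.0058 -1.    ]
 [-1.      0.0037 -0.0054]]
```

```bash
python3 - <<'E'
from kin import *
import cv2
s=monitor.observe();M=R.from_euler("xyz",s["tool_rot"]).as_matrix();p=s["position"]
w=optics.grab_frame("wrist");a=optics.grab_frame("scene");b=optics.grab_frame("side")
for n in("wrist","scene","side"):
    c=cam(n);print(n,"tcp",proj(c,p),"tip",proj(c,p+M[:,0]*.014),"bar ends",proj(c,[.4688,.0361,.091]),proj(c,[.4688,.1611,.091]),c["origin"])
r=lambda i,u,v,wd,h:cv2.resize(i[v:v+h,u:u+wd],(400,300),interpolation=cv2.INTER_CUBIC)
o=np.vstack([np.hstack([r(w,160,100,320,240),r(w,260,200,120,90)]),np.hstack([r(a,290,140,80,60),r(b,250,120,80,60)])])
cv2.imwrite("pics/w8.png",o[:,:,::-1])
E
```

```text
wrist tcp [317.4853 251.2541] tip [317.5626 240.2913] bar ends [315.482  365.9269] [316.3764 135.2713] [0.4691 0.1768 0.2417]
scene tcp [321.9703 175.4443] tip [321.9698 179.0449] bar ends [311.0039 183.1474] [331.35  163.629] [ 1.0602 -0.9024  0.9011]
side tcp [275.8675 155.2298] tip [276.1881 158.7944] bar ends [280.208  169.0384] [271.0763 138.2805] [ 0.3379 -0.8163  0.9839]
```

View pics/w8.png

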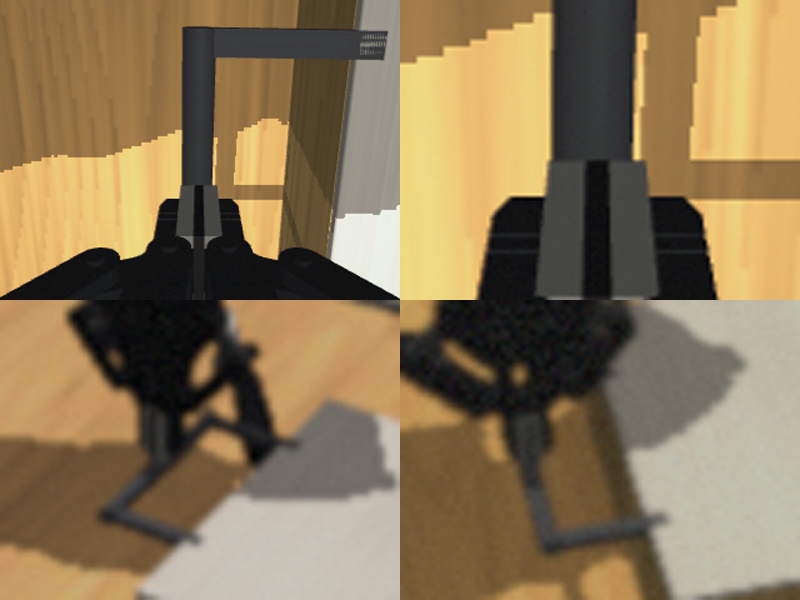

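The close-up shows the shut pads ending about 20 mm above where the TCP data put them: the pad edge is at row 248, and row 240 or less was expected. The bar lies just below them. The real pads therefore sit further back, and I'll grip with the TCP at z≈0.055.

{"api": "arm_command", "payload": {
  "delta_pos": [
    [-0.3,0,0],
    [0,0,0],
    [0,0,0],
    [0,0,0],
    [0,0,0]
  ],
  "rotation": [
    [0,0,0],
    [0,0,0],
    [0,0,0],
    [0,0,0],
    [0,0,0]
  ],
  "gripper": 0
}}

```text
clock: 27.2
position: [0.4697, 0.1005, 0.0913]
tool_rot: [2.503, 1.564, 0.938]
force: [-0.1, -0.9, -0.2]
grip_width: 0.0427
```

{"api": "arm_command", "payload": {
  "delta_pos": [
    [0.35,0,0],
    [0.35,0,0],
    [0.3,0,0],
    [0.1,0,0],
    [0,0,0]
  ],
  "rotation": [
    [0,0,0],
    [0,0,0],
    [0,0,0],
    [0,0,0],
    [0,0,0]
  ]
}}

```text
clock: 27.7
position: [0.4691, 0.1005, 0.0542]
tool_rot: [2.715, 1.565, 1.15]
force: [0.0, 0.9, 0.1]
grip_width: 0.0427
```

{"api": "arm_command", "payload": {
  "delta_pos": [
    [0,0,0],
    [0,0,0],
    [0,0,0],
    [0,0,0],
    [0,0,0],
    [0,0,0]
  ],
  "rotation": [
    [0,0,0],
    [0,0,0],
    [0,0,0],
    [0,0,0],
    [0,0,0],
    [0,0,0]
  ],
  "gripper": 1,
  "grip_force": 30
}}

```text
clock: 28.3
position: [0.4689, 0.1006, 0.0547]
tool_rot: [2.758, 1.565, 1.193]
force: [-1.0, 0.9, -1.2]
grip_width: 0.011
```

{"api": "arm_command", "payload": {
  "delta_pos": [
    [-0.3,0,0],
    [-0.5,0,0],
    [-0.5,0.05,0]
  ],
  "rotation": [
    [0,0,0],
    [0,0,0],
    [0,0,0]
  ]
}}

```text
clock: 28.6
position: [0.4732, 0.1007, 0.0955]
tool_rot: [2.347, 1.562, 0.782]
force: [11.5, -0.8, -5.4]
grip_width: 0.0111
```

```bash
python3 - <<'E'
from kin import *
s=monitor.observe();print(s["position"],s["force"],s["grip_width"],s["qpos"])
print(R.from_euler("xyz",s["tool_rot"]).as_matrix())
E
```

```text
[0.4732 0.1007 0.0955] [11.496  -0.8473 -5.4148] 0.01106134407873928 [-0.1044  0.4872 -0.2908  2.0626  0.2288  0.6131 -0.5446]
[[ 0.0066  1.      0.0054]
 [ 0.0065  0.0054 -1.    ]
 [-1.      0.0066 -0.0065]]
```

{"api": "arm_command", "payload": {
  "delta_pos": [
    [-0.45,0.12,0],
    [-0.45,0.14,0],
    [-0.45,0.18,0],
    [-0.45,0.2,0]
  ],
  "rotation": [
    [0,0,0],
    [0,0,0],
    [0,0,0],
    [0,0,0]
  ],
  "grip_force": 20
}}

```text
clock: 29.0
position: [0.4929, 0.1005, 0.155]
tool_rot: [2.253, 1.559, 0.687]
force: [14.5, -0.4, -9.8]
grip_width: 0.0108
```

```bash
cat > st.py <<'E'
from kin import *
s=monitor.observe();p=s["position"];print(p,s["force"],s["moment"],s["grip_width"],s["tool_rot"])
H=np.array([.4689+.235,0,.0547-.003]);v=p-H;print("theta",np.arctan2(v[2],-v[0])-.003/.235,"r",np.hypot(v[0],v[2]))
def tgt(th):
    a=th+.003/.235;return np.array([H[0]-.235*np.cos(a),.1005,H[2]+.235*np.sin(a)])
for th in(.5,.6,.7,.75,.8,.9,.95): print(th,((tgt(th)-p)/.03).round(2)[[2,0]]*[-1,1])
E
python3 st.py
```

```text
[0.4929 0.1005 0.155 ] [14.5473 -0.3986 -9.8469] [-0.1487 -2.6753 -0.1322] 0.010842014650148935 [2.2529 1.5591 0.6875]
theta 0.4426915604048448 r 0.23494302159141686
0.5 [-0.4   0.21]
0.6 [-1.06  0.62]
0.7 [-1.68  1.11]
0.75 [-1.97  1.37]
0.8 [-2.24  1.65]
0.9 [-2.75  2.24]
0.95 [-2.98  2.56]
```

{"api": "arm_command", "payload": {
  "delta_pos": [
    [-0.35,0.3,0],
    [-0.4,0.28,0],
    [-0.4,0.3,0],
    [-0.3,0.24,0]
  ],
  "rotation": [
    [0,0,0],
    [0,0,0],
    [0,0,0],
    [0,0,0]
  ]
}}

```text
clock: 29.4
position: [0.5233, 0.1002, 0.2033]
tool_rot: [2.666, 1.563, 1.101]
force: [8.5, 0.4, -9.7]
grip_width: 0.011
```

```bash
python3 st.py
```

```text
[0.5233 0.1002 0.2033] [ 8.4917  0.4337 -9.6956] [ 0.0627 -1.748  -0.1944] 0.010987889172899938 [2.6658 1.5634 1.1012]
theta 0.6855406581033414 r 0.23582799329996346
0.5 [ 1.21 -0.8 ]
0.6 [ 0.55 -0.39]
0.7 [-0.07  0.09]
0.75 [-0.36  0.36]
0.8 [-0.63  0.64]
0.9 [-1.14  1.23]
0.95 [-1.38  1.55]
```

{"api": "arm_command", "payload": {
  "delta_pos": [
    [-0.3,0.3,0],
    [-0.3,0.33,0],
    [-0.3,0.34,0],
    [-0.28,0.34,0],
    [-0.24,0.32,0]
  ],
  "rotation": [
    [0,0,0],
    [0,0,0],
    [0,0,0],
    [0,0,0],
    [0,0,0]
  ]
}}

```text
clock: 29.9
position: [0.5733, 0.0997, 0.2501]
tool_rot: [2.677, 1.563, 1.113]
force: [12.7, 1.6, -21.3]
grip_width: 0.0107
```

```bash
python3 st.py; python3 - <<'E'
from kin import *
import cv2
a=optics.grab_frame("scene");b=optics.grab_frame("side")
cv2.imwrite("pics/sc9.png",a[:,:,::-1]);cv2.imwrite("pics/sd9.png",b[:,:,::-1])
# predicted hatch front-right corner for angles, bar ends
cs,ss=cam("scene"),cam("side")
for th in(.75,.85,.95,1.05):
    for d in(.178,):
        P=[.7038-d*np.cos(th),-.0195,.0895+d*np.sin(th)];print(th,"FR corner scene",proj(cs,P),"side",proj(ss,P))
r=lambda i,u,v,w,h:cv2.resize(i[v:v+h,u:u+w],(400,400),interpolation=cv2.INTER_CUBIC)
cv2.imwrite("pics/z9.png",np.hstack([r(a,280,80,160,160),r(b,250,40,160,160)])[:,:,::-1])
E
```

```text
[0.5733 0.0997 0.2501] [ 12.6894   1.6308 -21.3481] [ 0.4077 -2.535  -0.1267] 0.0107069614039946 [2.6772 1.5632 1.1125]
theta 0.9755953495074363 r 0.23750983949755827
0.5 [ 2.77 -2.47]
0.6 [ 2.11 -2.05]
0.7 [ 1.49 -1.57]
0.75 [ 1.2  -1.31]
0.8 [ 0.92 -1.03]
0.9 [ 0.41 -0.44]
0.95 [ 0.18 -0.12]
0.75 FR corner scene [332.6087 169.5683] side [324.3835 143.0122]
0.85 FR corner scene [336.8423 167.137 ] side [329.5586 138.3258]
0.95 FR corner scene [341.539  165.2016] side [335.2504 133.9126]
1.05 FR corner scene [346.6605 163.8   ] side [341.3909 129.8363]
```

View pics/z9.png

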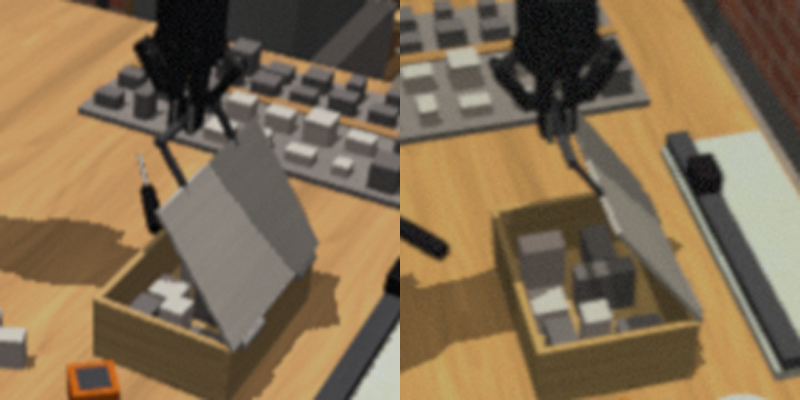

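The hatch corner at scene (345,165) and side (336,133) gives an angle of about 0.97 rad, which is past 0.91 and well under the stop. I'll ease it back to about 0.75.

{"api": "arm_command", "payload": {
  "delta_pos": [
    [0.1,0,0],
    [0.15,-0.15,0],
    [0.2,-0.2,0],
    [0.2,-0.22,0],
    [0.2,-0.24,0]
  ],
  "rotation": [
    [0,0,0],
    [0,0,0],
    [0,0,0],
    [0,0,0],
    [0,0,0]
  ]
}}

```text
clock: 30.5
position: [0.5475, 0.0999, 0.2301]
tool_rot: [2.583, 1.562, 1.018]
force: [4.9, 1.1, -4.5]
grip_width: 0.0106
```

```bash
python3 st.py
```

```text
[0.5475 0.0999 0.2301] [ 4.9491  1.1483 -4.4717] [ 0.2616 -1.0976 -0.151 ] 0.010638417731471332 [2.5831 1.5622 1.018 ]
theta 0.8380298151665069 r 0.23723987264973595
0.5 [ 2.1  -1.61]
0.6 [ 1.44 -1.19]
0.7 [ 0.82 -0.71]
0.75 [ 0.53 -0.45]
0.8 [ 0.26 -0.17]
0.9 [-0.25  0.42]
0.95 [-0.48  0.74]
```

{"api": "arm_command", "payload": {
  "delta_pos": [
    [0.15,-0.13,0],
    [0.15,-0.13,0],
    [0.15,-0.13,0],
    [0.06,-0.05,0],
    [0,0,0],
    [0,0,0],
    [0,0,0]
  ],
  "rotation": [
    [0,0,0],
    [0,0,0],
    [0,0,0],
    [0,0,0],
    [0,0,0],
    [0,0,0],
    [0,0,0]
  ]
}}

```text
clock: 31.2
position: [0.5315, 0.1001, 0.2139]
tool_rot: [2.855, 1.564, 1.29]
force: [-1.5, -0.3, 2.2]
grip_width: 0.0108
```

```bash
python3 st.py
```

```text
[0.5315 0.1001 0.2139] [-1.5235 -0.3247  2.1976] [ 0.0515  0.1527 -0.1281] 0.010830955572110973 [2.855  1.5635 1.2904]
theta 0.7423182061607098 r 0.23672667829058788
0.5 [ 1.57 -1.08]
0.6 [ 0.9  -0.66]
0.7 [ 0.29 -0.18]
0.75 [-0.    0.08]
0.8 [-0.28  0.36]
0.9 [-0.79  0.96]
0.95 [-1.02  1.27]
```

```bash
python3 - <<'E'
from kin import *
import cv2
A=cv2.imread("pics/sc9.png");B=cv2.imread("pics/sd9.png")
a=optics.grab_frame("scene")[:,:,::-1].copy();b=optics.grab_frame("side")[:,:,::-1].copy();s0=monitor.observe()
for I,J,c0,n in((A,a,(345,165),"scene"),(B,b,(336,133),"side")):
    u,v=c0;t=I[v-7:v+8,u-7:u+8];S=J[v-25:v+40,u-40:u+25]
    m=cv2.matchTemplate(S,t,cv2.TM_CCOEFF_NORMED);_,sc,_,l=cv2.minMaxLoc(m);px=(l[0]+u-40+7,l[1]+v-25+7)
    c=cam(n);f=lambda th:np.linalg.norm(proj(c,[.7038-.178*np.cos(th),-.0195,.0895+.178*np.sin(th)])-px)
    g=np.arange(.5,1.1,.01);print(n,px,round(sc,2),"theta",g[np.argmin([f(x) for x in g])],min(f(x) for x in g))
print("pot diff",np.abs(a[245:300,225:280].astype(int)-A[245:300,225:280]).mean(),np.abs(b[255:315,300:360].astype(int)-B[255:315,300:360]).mean())
print(s0["position"],s0["qd"],s0["force"])
E
```

```text
scene (342, 154) 0.76 theta 1.0100000000000005 10.608832323829226
side (323, 143) 0.84 theta 0.7400000000000002 1.023464864049535
pot diff 1.1360881542699726 1.8208333333333333
[0.5315 0.1001 0.214 ] [ 0.0006 -0.0006  0.      0.0012 -0.0007 -0.0013 -0.0003] [-1.9753 -0.0287  2.7758]
```

```bash
python3 -c "
from workcell import bot;print(bot.job_done())"
```

```text
the job is handed in; nothing more can be done
None
```

The job is handed in at about 31 s of the 69 s allowed: the pot stands mouth-up and released, and the arm is holding the hatch at about 0.74 rad (42–43°). The hand-in gives no verdict.

- **Pot:** I laid it on its side, re-gripped it, rolled it 180° and set it down. A picture after release shows it standing mouth-up. A comparison of the last two pictures shows it had not moved.
- **Hatch:** I raised it to about 0.97 rad (arm position and pictures agree), then eased it back. The arm position gives 0.742 rad and the side camera 0.74. The joints were still and the fingers were gripping the bar (opening 10.8 mm).

**Checks that failed or disagreed:**
- The automatic hatch check in the scene camera gave 1.01 rad with a 10-pixel error. I discarded it as a false match.
- I missed the bar twice before gripping it. In the close-up the pads looked about 20 mm further back than the tool data say.
- While raising the hatch, the wrist force reached about 25 N because my path ran slightly outside the bar's arc. It was about 3 N at the last reading.
- I did not measure the bystanders again at the end. The pictures show no contact with them, and no force reading suggested any.

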